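Break down a pile of lock parts and set each part on its station

ROBOT

A 6-joint arm with a two-finger parallel gripper is mounted at the origin on a cart in front of the work surface, level with it; the furniture and walls round the work are solid. World frame = base frame: x ahead of the robot, y to its left, z up, the work surface at z = 0. Lengths are in m, angles in rad, forces in N, time in s.
With the tool pointing down it reaches from about 0.375 to 0.975 m from the base axis. Payload 3.8 kg.
Tool frame: the origin (TCP) lies at the very end of the fingers, on their centre line; the grasp point (between the pads) lies 19 mm behind it; z points along the fingers, y is the direction in which the jaws open and shut (so a half turn about z gives the same grasp; the last joint's range is limited). The gripper opens to 85 mm and grips with 20 to 120 N. Pads are 22 mm wide; open, the fingers measure 114 mm over their backs; the gripper's body (76 mm by 85 mm) begins 54 mm behind the grasp point. The pads swing forward as they close: fully open they stand 13 mm farther back than shut.
Start: joints at [1.073, 0.264, 1.604, -0, 1.274, -0.037], TCP at [0.3, 0.605, 0.231] pointing down, gripper open.
Joint ranges: [-2.63, 2.63], [-0.94, 2.18], [0.31, 2.57], [-1.31, 4.45], [0, 2.66], [-2.55, 2.55]. Speed limits (rad/s): [2.57, 2.57, 3.14, 3.14, 3.14, 3.14].

INTERFACE

Orientations are given as a rotation vector (axis times angle).
In Python, from workcell import bot, viewer, finish_job gives the robot as it stands.
- The arm moves only by the tool servo_tool, never from a script. Its argument "plan" is a list that holds one entry, the list of rows, each a list of 6 numbers: the shift along the tool's x, y, z in cm, then the turn, a rotation vector about the tool's x, y, z in degrees. A call has 1 to 20 rows; each row is the pose to reach, as a shift and turn from the pose measured when the call began, along the tool's axes at that moment; what a row does not reach only later rows make up. A row lasts 1/12 s, in which the tool goes at most 41.7 mm and 7.16 degrees, less where a joint would pass 70% of its speed; a pose out of reach is approached as far as the arm can. A call with a gripper value outside its range is refused whole. "claw" is the finger opening in cm, from 0 to 8.54, set as the call begins (left out, the last holds). The fingers move at their own pace and stop on an object; "grip_force" is the grip in N (left out, the last holds). Time passes only in rows, so rows that repeat a pose let the fingers close. It gives the time, the measured TCP pose, the force and the opening at its end, in the units of the state.
- bot.read_state(): the state, without advancing time (a new reading comes with each control period).
- viewer.read_camera(name): name is "side" or "top" or "wrist"; returns a dict with "color" (480x640x3 uint8, red, green, blue), "fx", "fy", "cx", "cy" (pixels), "k1" (the pictures are not rectified: a ray, as slopes to the right and down, at radius r is drawn at 1 + k1 r^2 times it, then the intrinsics apply), "eye" and "rotation" of the camera in the world; the wrist camera has in their place "T_tool_cam" (4x4, takes a point from camera to tool coordinates, whose origin is the TCP and whose axes are the flange's). Camera axes: x right, y down, z forward; pixel columns grow to the right and rows downward; lengths in m; the calibration is good to about 2 mm. A picture is of the moment at which its call begins: read the wrist's pose just before it. There is no depth.
- finish_job(): hands the job in, once; it reports no verdict.
The state is a dict: "time": time; "q": joint angles; "joint_vel": joint speeds; "joint_torque": joint torques, N m; "tool_pos": TCP position; "tcp_rot": TCP orientation; "wrist_force": force on the tool from outside, world axes, zero at the start; "torque": the same for the moment, N m; "width": opening from 0.0 (shut) to 1.0 (fully open).
Only numpy, scipy, OpenCV 4.12 (cv2) and the standard library are available. Lean on these libraries where they do the work, as an engineer would, in place of code of your own. Each camera call takes 0.05 s, during which the arm holds its last target.

TASK

A returned lock set stands piled on its box. Take the pile apart from the top down, one thing at a time: let the lock cylinder slide down the rod slide, fin down between the rods and keyhole face first, until it rests against the forked stop; seat the guard plate flat between the dowels of the drilling jig, guard block up; slip the padlock's shackle over the pin of its stand with its body flat on the rubber pad; and set the box flat in the tray. Finish each before you go on to the next, and leave the tape roll and the pliers where they are.

Things in the scene. Friction and masses are not known exactly. Their poses are not given: they have to be found in the camera images.
- cylinder: Steel-coloured lock cylinder on top of the pile, 43 (x) x 24 x 40 mm, 70 g; origin under its fin. Barrel diameter 24, x -20 to +14, axis 26 over the origin: grasp across it. Fin below: 10 wide, x -19 to +13, z 0 to 17. Keyhole face at -x, small upright tail at +x. It stands across the guard plate, on its flat end, about 25 mm from the plate's centre.
- guard_plate: Brass cylinder-guard plate under the cylinder: flat plate 84 (x) x 38 (y) mm, 5 thick; origin: centre of the underside, z up. On it stands a block (the guard), 34 (x) x 28 (y) mm, centred at x +12, top 19 over the underside: grasp that across its 28 mm. It lies on the padlock's flat body. 120 g.
- padlock: Steel-coloured padlock lying flat under the plate, 77 (x) x 50 (y) x 21 mm, 140 to 260 g; origin on the underside. Body x -6 to +37, y +-25, 21 thick: grasp across its 50 mm at x +15.5. Closed shackle toward -x, to x -38, bar at z 6 to 15; the opening in it is 17 (x -23 to -6) by 20 mm.
- lock_box: Plain white card box at the bottom of the pile, on the bench top (z = 0): 60 (x) x 91 (y) x 42 high mm, about 0.1 kg; origin: centre of the underside. Grasp across the 60 mm.
- cylinder_slide: Fixed rod slide, wooden base 196 (x) x 52 x 25 mm; origin: centre of its underside, +x uphill. Two slippery rods, diameter 6, at y +-10.5 (slot 15), axes at height 95 + 0.466x mm, x -85 to +85; barrel rides 10.7 mm off their plane. Let go level at x 0 to +60, x axes alike, back end just over the rods, the cylinder slides to the fork at the foot: origin (-52, 0, 54) mm, pitched 25 degrees.
- plate_jig: Fixed dark steel jig, base 118 (x) x 68 (y) x 18 mm; origin: centre of its underside. Six coned dowel pins, diameter 5, 10 high over the base, at (+-31, +-24.5) and (+-47.5, 0) mm stand round the plate's outline, 3 mm clear. Seated, the plate's origin is at (0, 0, 18) mm, its x along this x, either way round.
- padlock_stand: Fixed pale wooden stand 116 (x) x 72 (y) x 16 mm; origin: centre of its underside. Black rubber pad (top at 18 mm), upright steel pin of diameter 7 at (-14.5, 0), top at 50, low ridge (top at 26) at x +42 to +49. Home, the padlock's origin is at (0, 0, 18) mm and its x along this x: pin in the shackle, body on the pad.
- box_tray: Fixed shallow grey plastic tray, inside 106 (x) x 75 (y) mm, floor 18 and rim 26 mm over its underside, walls 4 thick; origin: centre of its underside. The box stands in it with its 91 mm side along the tray's x, either way round, origin at z = 18 mm.
- tape_roll: Bystander: black roll of tape lying flat, 57 x 54 x 19 mm; origin: centre of its underside.
- pliers: Bystander: red-handled pliers lying on the pin case (46 high), 173 (x) x 53 x 13 mm; origin: centre of the underside.

How it is judged:
On the way, in this order (a step that is already met when the one before it is completed fails the run):
1. the lock cylinder has slid down, keyhole first, and rests against the forked stop of the slide, let go (x of cylinder in the frame of cylinder_slide between -0.0595 and -0.0435 m and y of cylinder in the frame of cylinder_slide between -0.008 and 0.008 m and z of cylinder in the frame of cylinder_slide between 0.048 and 0.06 m and angle between the y axis of cylinder and the y axis of cylinder_slide, either way round below 0.4 rad and x of cylinder_slide in the frame of cylinder above 0 m and angle between cylinder's own z axis and vertical below 0.65 rad and contact force between the fingers and cylinder below 0.05 N and linear speed of cylinder below 0.02 m/s and angular speed of cylinder below 0.3 rad/s), for 0.2 s.
2. the guard plate lies flat between the dowels of the jig, block up, let go (x of guard_plate in the frame of plate_jig between -0.006 and 0.006 m and y of guard_plate in the frame of plate_jig between -0.006 and 0.006 m and z of guard_plate in the frame of plate_jig between 0.015 and 0.021 m and angle between guard_plate's own z axis and vertical below 0.1 rad and angle between the x axis of guard_plate and the x axis of plate_jig, either way round below 0.2 rad and contact force between the fingers and guard_plate below 0.05 N and linear speed of guard_plate below 0.02 m/s and angular speed of guard_plate below 0.3 rad/s), for 0.2 s.
3. the padlock lies flat on its stand with the pin inside its shackle, let go (x of padlock in the frame of padlock_stand between -0.008 and 0.008 m and y of padlock in the frame of padlock_stand between -0.008 and 0.008 m and z of padlock in the frame of padlock_stand between 0.015 and 0.021 m and angle between padlock's own z axis and vertical below 0.12 rad and angle between the x axis of padlock and the x axis of padlock_stand, either way round below 0.3 rad and contact force between the fingers and padlock below 0.05 N and linear speed of padlock below 0.02 m/s and angular speed of padlock below 0.3 rad/s), for 0.2 s.
4. the box stands flat in the tray, let go (x of lock_box in the frame of box_tray between -0.012 and 0.012 m and y of lock_box in the frame of box_tray between -0.012 and 0.012 m and z of lock_box in the frame of box_tray between 0.015 and 0.021 m and angle between lock_box's own z axis and vertical below 0.08 rad and contact force between the fingers and lock_box below 0.05 N and linear speed of lock_box below 0.02 m/s and angular speed of lock_box below 0.3 rad/s), for 0.2 s.
At the end, for the whole second after the job is handed in: Cylinder against the fork (8 mm along and across), keyhole downhill, fin down; plate flat between the dowels, block up (6 mm, 0.2 rad); padlock flat on its pad, pin in the shackle (8 mm, 0.3 rad); box flat in the tray (12 mm); heights within 3 mm (cylinder 6); all let go and at rest (all of step 1 and all of step 2 and all of step 3 and all of step 4); the robot touches nothing.
It fails at once if the tape roll is pushed away (more than 20 mm) (distance of tape_roll from where it was at the start of the episode above 0.02 m).
It fails at once if the pliers are pushed away (more than 20 mm) (distance of pliers from where it was at the start of the episode above 0.02 m).
It also fails if it takes over 104 s, if anything falls off the work surface, if the arm or the gripper's body presses on something with over 40 N, if the wrist force passes 120 N, or if a joint passes its speed limit or range.

## Working session

There is one attempt and no reset: what is moved stays moved. The work goes in short steps, Python scripts to look and compute and a tool call to move; the robot and the scene stay as the last step left them, time stands still between calls to the robot, and variables do not carry over. Pictures are saved under pics/ and viewed, and the job is handed in when it is done.

Besides the shell and the picture viewer there is one more tool, called after "Call:" as a command line: name --argument value ..., lists and objects as JSON in quotes. servo_tool: Moves the arm, as the interface text tells. Its arguments: {"type":"object","properties":{"plan":{"type":"array"},"claw":{"type":"number"},"grip_force":{"type":"number"}},"required":["plan"]}

```bash
mkdir -p pics; ls; python3 - <<'E'
from workcell import bot, viewer
import cv2
print(bot.read_state())
for n in ["side","top","wrist"]:
    c=viewer.read_camera(n)
    cv2.imwrite(f"pics/a_{n}.png",c["color"][:,:,::-1])
    print(n,{k:v for k,v in c.items() if k!="color"})
E
```

```text
pics
{'time': 0.0, 'q': array([ 1.07308847e+00,  2.64750773e-01,  1.60542373e+00,  1.53668899e-05,
        1.27367656e+00, -3.69343126e-02]), 'joint_vel': array([-8.32069499e-05, -2.33718693e-03, -1.11539597e-03,  2.54432941e-04,
       -1.60820296e-04,  2.00767148e-03]), 'joint_torque': array([-1.55045880e-03, -5.15089273e+01, -3.67316616e+01, -1.61788016e-04,
        1.31106822e-02, -2.57771319e-05]), 'tool_pos': array([0.29979314, 0.60393676, 0.22993677]), 'tcp_rot': array([-0.71726256, -3.05798794,  0.00341473]), 'wrist_force': array([ 0.16007739, -0.13113088, -0.40741955]), 'torque': array([-0.0151789 ,  0.03029765, -0.0144555 ]), 'width': 1.0012098893069983}
side {'fx': 462.4441840402146, 'fy': 462.4441840402146, 'cx': 329.0140499014052, 'cy': 245.83174129153795, 'k1': -0.053161498914607586, 'eye': array([ 0.50278308, -0.91581495,  0.73767474]), 'rotation': array([-2.25788923, -0.00451492, -0.02651954])}
top {'fx': 544.5165523373796, 'fy': 544.5165523373796, 'cx': 314.792091845172, 'cy': 237.61579331879878, 'k1': -0.14117227202776148, 'eye': array([ 0.25566724, -0.1163309 ,  1.31878438]), 'rotation': array([-2.05109443,  2.17405676, -0.23397886])}
wrist {'fx': 403.6745537436907, 'fy': 403.6745537436907, 'cx': 311.6279516105704, 'cy': 239.57892730087553, 'k1': -0.06987638969809866, 'T_tool_cam': array([[-3.04496162e-04, -9.57328300e-01, -2.89002480e-01,
         7.34425132e-02],
       [ 9.99999851e-01, -1.60337784e-04, -5.22487621e-04,
        -6.52130588e-04],
       [ 4.53854169e-04, -2.89002596e-01,  9.57328206e-01,
        -1.42375299e-01],
       [ 0.00000000e+00,  0.00000000e+00,  0.00000000e+00,
         1.00000000e+00]])}
```

View pics/a_side.png

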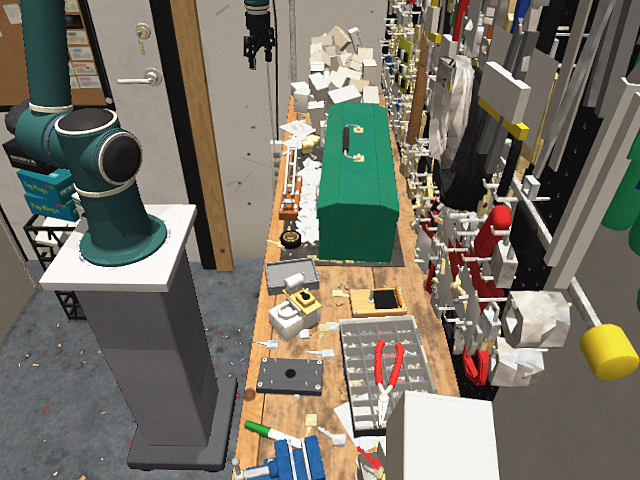

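View pics/a_top.png

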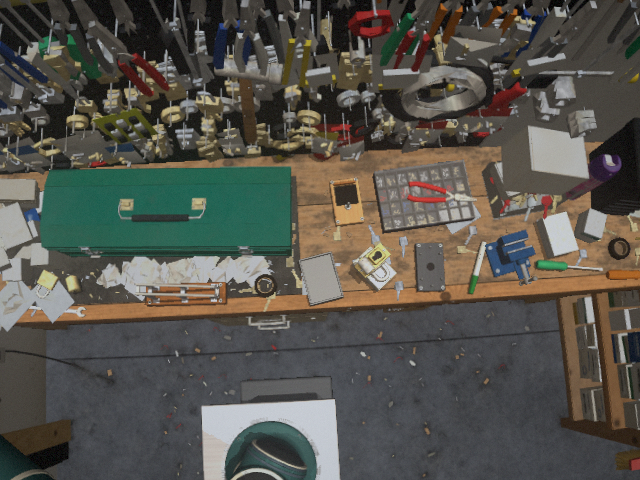

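View pics/a_wrist.png

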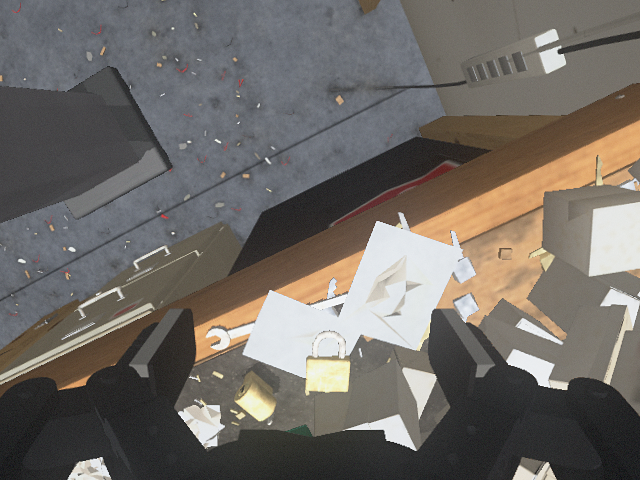

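```bash
cat > h.py <<'E'
import numpy as np, cv2
from scipy.spatial.transform import Rotation as R
from workcell import bot, viewer
class Cam:
    def __init__(s,name):
        s.st=bot.read_state()
        c=viewer.read_camera(name); s.img=c["color"][:,:,::-1].copy(); s.c=c
        s.K=np.array([[c["fx"],0,c["cx"]],[0,c["fy"],c["cy"]],[0,0,1.]]); s.k1=c["k1"]
        if name=="wrist":
            T=np.eye(4);T[:3,:3]=R.from_rotvec(s.st["tcp_rot"]).as_matrix();T[:3,3]=s.st["tool_pos"]
            W=T@c["T_tool_cam"]; s.Rm=W[:3,:3]; s.e=W[:3,3]
        else:
            s.e=np.array(c["eye"]); r=np.array(c["rotation"]); s.Rm=R.from_rotvec(r).as_matrix() if r.ndim==1 else r
        s.D=np.array([s.k1,0,0,0,0.])
    def ray(s,p):
        p=np.atleast_2d(np.array(p,float))
        d=((p-[s.K[0,2],s.K[1,2]])/[s.K[0,0],s.K[1,1]])
        u=d.copy()
        for _ in range(30): u=d/(1+s.k1*(u**2).sum(1,keepdims=True))
        return np.c_[u,np.ones(len(u))]@s.Rm.T
    def plane(s,p,z):
        v=s.ray(p); return s.e+v*((z-s.e[2])/v[:,2])[:,None]
    def proj(s,P):
        P=np.atleast_2d(np.array(P,float)); q=(P-s.e)@s.Rm
        u=q[:,:2]/q[:,2:]; u=u*(1+s.k1*(u**2).sum(1,keepdims=True))
        return u*[s.K[0,0],s.K[1,1]]+[s.K[0,2],s.K[1,2]]
    def crop(s,x0,y0,x1,y1,f,name):
        im=cv2.resize(s.img[y0:y1,x0:x1],None,fx=f,fy=f,interpolation=cv2.INTER_CUBIC); cv2.imwrite("pics/"+name,im)
def tri(c1,p1,c2,p2):
    a=c1.ray(p1)[0];b=c2.ray(p2)[0];a/=np.linalg.norm(a);b/=np.linalg.norm(b)
    M=np.c_[a,-b];t=np.linalg.lstsq(M,c2.e-c1.e,rcond=None)[0]
    A=c1.e+a*t[0];B=c2.e+b*t[1];return (A+B)/2,np.linalg.norm(A-B)
def toolmove(dst,yaw=None,st=None):
    """rows numbers (cm,deg) from current tool pose to world point dst with tool down, tool y axis at world angle yaw (mod pi)"""
    st=st or bot.read_state(); R0=R.from_rotvec(st["tcp_rot"])
    sh=R0.inv().apply(np.array(dst)-st["tool_pos"])*100
    if yaw is None: rv=np.zeros(3)
    else:
        best=None
        for k in (0,np.pi):
            a=yaw+k; y=np.array([np.cos(a),np.sin(a),0]); z=np.array([0,0,-1.]); x=np.cross(y,z)
            v=(R0.inv()*R.from_matrix(np.c_[x,y,z])).as_rotvec(degrees=True)
            if best is None or np.linalg.norm(v)<np.linalg.norm(best): best=v
        rv=best
    print("shift cm",sh.round(2),"turn deg",rv.round(2)); return sh,rv
E
python3 - <<'E'
from h import *
t=Cam("top");s=Cam("side")
t.crop(290,160,490,310,4,"t1.png");t.crop(120,240,320,340,4,"t2.png");s.crop(230,120,430,270,4,"s2.png");s.crop(230,250,430,400,4,"s1.png")
for n,p,z in [("slide",(185,293),.09),("tape",(265,285),.02),("tray",(321,278),.02),("pile",(377,262),.08),("stand",(347,200),.018),("jig",(430,267),.018)]:
    print(n,t.plane(p,z).round(3))
E
```

```text
slide [[0.408 0.168 0.09 ]]
tape [[ 0.425 -0.01   0.02 ]]
tray [[ 0.435 -0.145  0.02 ]]
pile [[ 0.456 -0.275  0.08 ]]
stand [[ 0.626 -0.221  0.018]]
jig [[ 0.446 -0.412  0.018]]
```

View pics/t1.png

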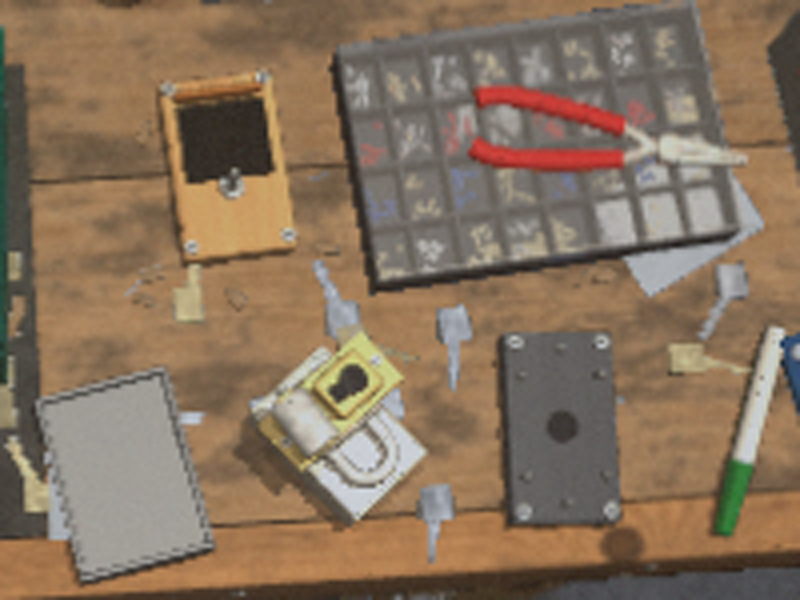

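View pics/t2.png

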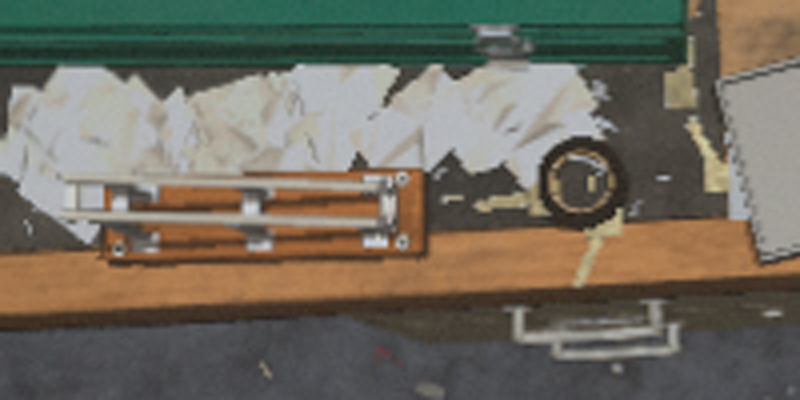

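View pics/s1.png

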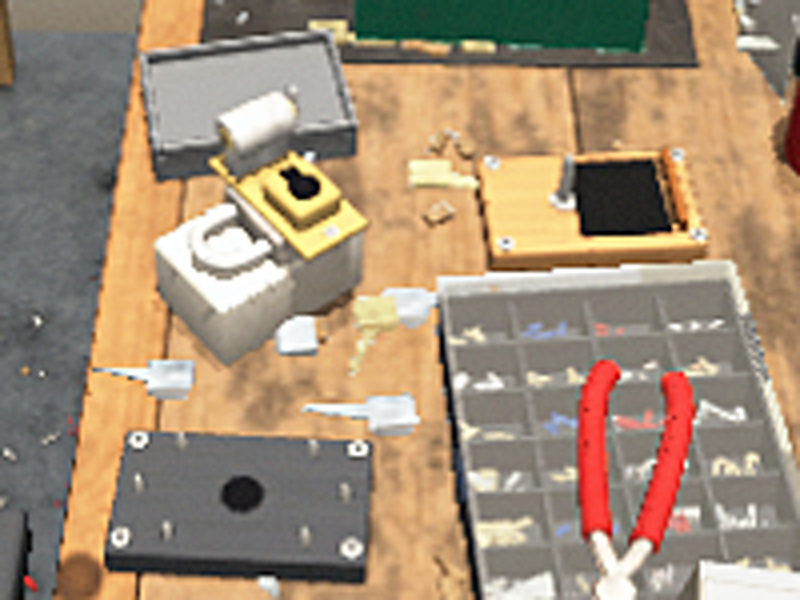

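View pics/s2.png

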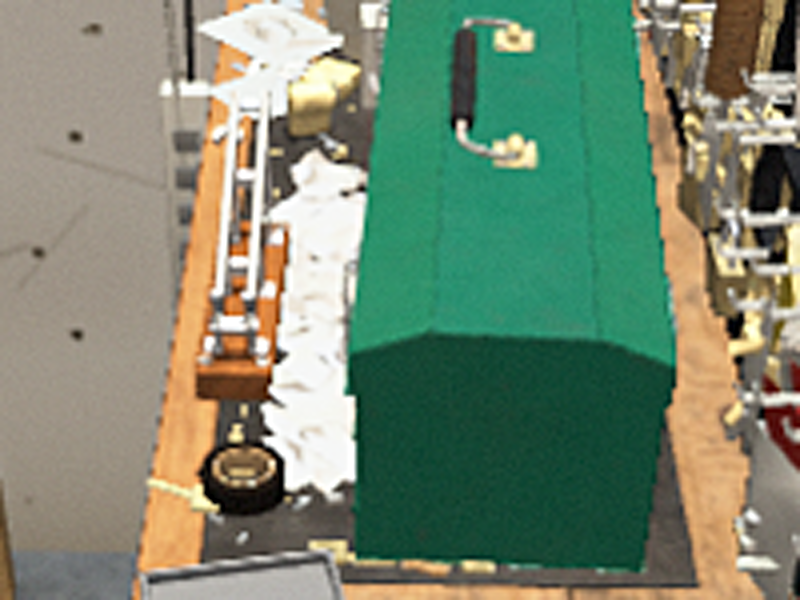

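```bash
python3 - <<'E'
from h import *
st=bot.read_state(); M=R.from_rotvec(st["tcp_rot"]).as_matrix(); print(M.round(2))
t=Cam("top")
# toolbox front edge
for p,z in [((45,250),.0),((290,250),0),((45,250),.15),((290,250),.15)]: print(t.plane(p,z).round(3))
toolmove([.456,-.27,.26],np.radians(-50))
E
```

```text
[[-0.9   0.44 -0.  ]
 [ 0.44  0.9  -0.  ]
 [ 0.   -0.   -1.  ]]
[[0.547 0.555 0.   ]]
[[ 0.511 -0.073  0.   ]]
[[0.513 0.478 0.15 ]]
[[ 0.482 -0.078  0.15 ]]
shift cm [-52.85 -71.39  -2.86] turn deg [-4.00e-02 -3.00e-02 -6.64e+01]
```

Call:
servo_tool --plan '[[[-20,-30,-8,0,0,45],[-20,-30,-8,0,0,45],[-20,-30,-8,0,0,45],[-20,-30,-8,0,0,45],[-20,-30,-8,0,0,45],[-20,-30,-8,0,0,45],[-20,-30,-8,0,0,45],[-20,-30,-8,0,0,45],[-52.8,-71.4,-5,0,0,113.6],[-52.8,-71.4,-5,0,0,113.6],[-52.8,-71.4,-5,0,0,113.6],[-52.8,-71.4,-5,0,0,113.6],[-52.8,-71.4,-5,0,0,113.6],[-52.8,-71.4,-5,0,0,113.6],[-52.8,-71.4,-5,0,0,113.6],[-52.8,-71.4,-5,0,0,113.6],[-52.8,-71.4,-5,0,0,113.6],[-52.8,-71.4,-5,0,0,113.6],[-52.8,-71.4,-5,0,0,113.6],[-52.8,-71.4,-5,0,0,113.6]]]'

```text
time: 1.97
tool_pos: [0.4424, -0.2098, 0.284]
tcp_rot: [2.952, 1.073, 0.0]
wrist_force: [1.1, 0.6, 0.8]
width: 1.003
```

```bash
cat >> h.py <<'E'
def toolmove(dst,yaw=None,st=None):
    st=st or bot.read_state(); R0=R.from_rotvec(st["tcp_rot"]); M=R0.as_matrix()
    sh=R0.inv().apply(np.array(dst)-st["tool_pos"])*100
    y0=np.arctan2(M[1,1],M[0,1])
    if yaw is None: yaw=y0
    q1=np.arctan2(dst[1],dst[0]); c=[]
    for k in (-2,-1,0,1,2):
        a=yaw+k*np.pi; q6=q1-a
        # continuous range
        for m in (0,):
            if abs(q6)<2.5: c.append((abs(q6-st["q"][5]),a,q6))
    c.sort(); out=[]
    for _,a,q6 in c:
        y=np.array([np.cos(a),np.sin(a),0]); z=np.array([0,0,-1.]); x=np.cross(y,z)
        v=(R0.inv()*R.from_matrix(np.c_[x,y,z])).as_rotvec(degrees=True); out.append(v)
        print("shift cm",sh.round(2),"turn deg",v.round(2),"q6",round(q6,2))
    return sh,out
E
python3 - <<'E'
from h import *
toolmove([.456,-.27,.26],np.radians(-50))
E
```

```text
shift cm [-2.82  5.49  2.41] turn deg [ 0.06  0.01 -0.06] q6 0.34
```

Call:
servo_tool --plan '[[[-2.8,5.5,2.4,0,0,0],[-2.8,5.5,2.4,0,0,0],[-2.8,5.5,2.4,0,0,0],[-2.8,5.5,2.4,0,0,0],[-2.8,5.5,2.4,0,0,0]]]'

```text
time: 2.38
tool_pos: [0.4561, -0.2695, 0.2601]
tcp_rot: [2.953, 1.072, 0.0]
wrist_force: [-0.1, 0.8, 0.1]
width: 0.998
```

```bash
python3 - <<'E'
from h import *
w=Cam("wrist"); cv2.imwrite("pics/w1.png",w.img); print(w.st["tool_pos"],w.st["joint_vel"].round(3)); np.save("w1.npy",w.img)
E
```

```text
[ 0.45605135 -0.26948988  0.2600799 ] [ 0.021 -0.021  0.002 -0.001 -0.002 -0.001]
```

View pics/w1.png

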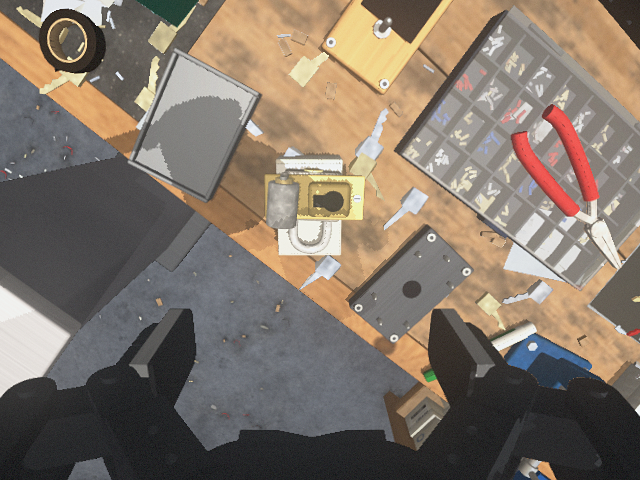

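```bash
python3 - <<'E'
from h import *
i=np.load("w1.npy")
def z(x0,y0,x1,y1,f,n): cv2.imwrite("pics/"+n,cv2.resize(i[y0:y1,x0:x1],None,fx=f,fy=f,interpolation=cv2.INTER_CUBIC))
z(260,140,380,260,5,"w1p.png"); z(340,215,480,345,5,"w1j.png"); z(120,40,270,210,4,"w1t.png"); z(310,0,450,100,5,"w1s.png")
E
```

```text
(no output)
```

View pics/w1p.png

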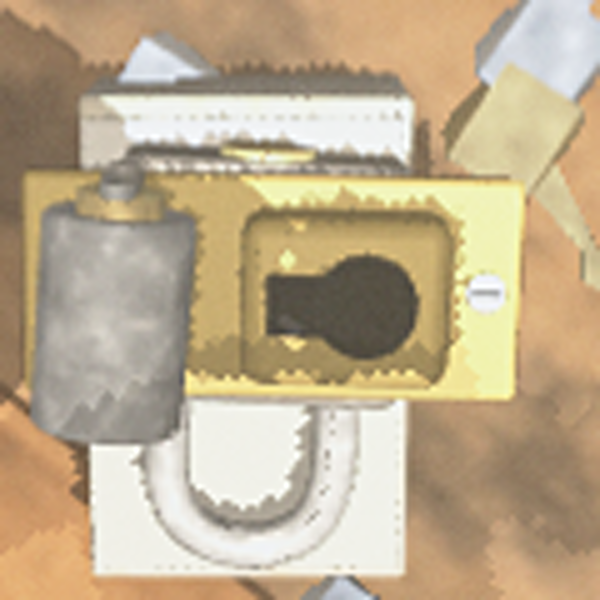

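View pics/w1j.png

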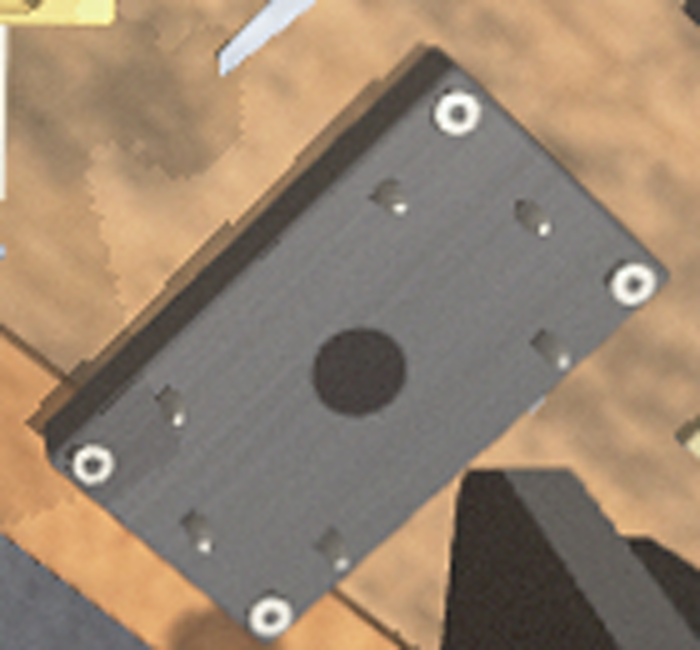

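View pics/w1t.png

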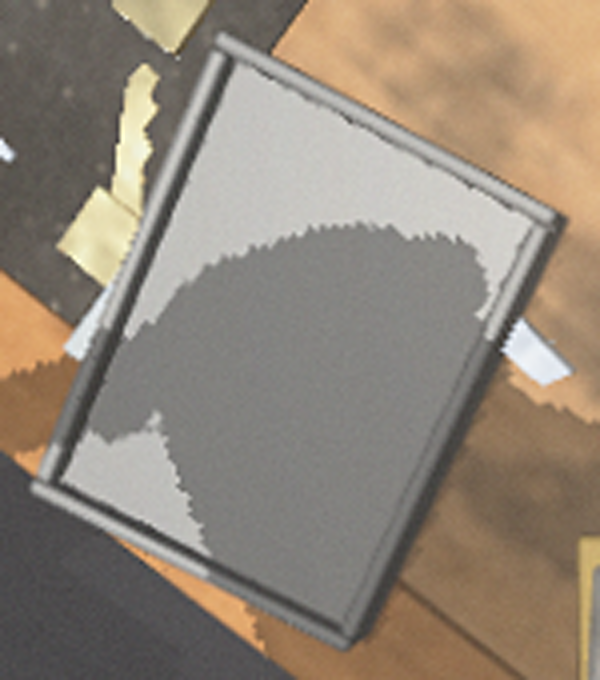

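View pics/w1s.png

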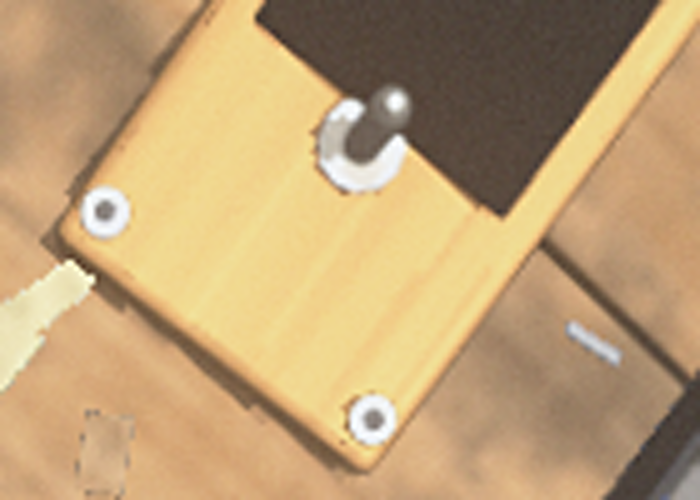

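```bash
cat > m1.py <<'E'
from h import *
w=Cam.__new__(Cam)
import pickle
E
python3 - <<'E'
from h import *
w=Cam("wrist")
def f(pts,o,k): return np.array(pts,float)/k+o
def ang(v): return np.degrees(np.arctan2(v[1],v[0])).round(1)
P=w.plane(f([(45,210),(195,210),(180,438),(32,425)],(260,140),5),.094); print("barrel",P.round(4)); 
print("len",np.linalg.norm(P[0]-P[3]),np.linalg.norm(P[1]-P[2]),"wid",np.linalg.norm(P[0]-P[1]),np.linalg.norm(P[3]-P[2]),"c",P.mean(0),"ax",ang((P[0]+P[1]-P[2]-P[3])))
P=w.plane(f([(22,172),(525,182),(515,400)],(260,140),5),.068); print("plate",P.round(4),np.linalg.norm(P[0]-P[1]),np.linalg.norm(P[1]-P[2]),(P[0]+P[2])/2,ang(P[1]-P[0]),ang(P[1]-P[2]))
P=w.plane(f([(242,208),(455,212),(450,382),(243,382)],(260,140),5),.082); print("block",np.linalg.norm(P[0]-P[1]),np.linalg.norm(P[1]-P[2]),P.mean(0),ang(P[1]-P[0]))
# jig screws? use corners & hole & pin tips
P=w.plane(f([(360,371)],(340,215),5),.018); print("jig hole",P)
T=w.plane(f([(403,207),(543,228),(565,358),(342,558),(205,546),(180,418)],(340,215),5),.028); print("jig tips",T.round(4),T.mean(0),"d",[np.linalg.norm(T[i]-T[j]).round(4) for i,j in((0,2),(5,3),(0,5),(2,3),(1,4))],ang(T[1]-T[4]),ang(T[0]-T[5]),ang(T[2]-T[3]))
P=w.plane(f([(225,45),(560,220),(355,640),(40,487)],(120,40),4),.026);print("tray outer",P.round(4),P.mean(0),[np.linalg.norm(P[i]-P[i-1]).round(4) for i in range(4)],ang(P[0]-P[3]),ang(P[1]-P[2]))
# stand pin tip z=.05, base
P=w.plane(f([(398,102)],(310,0),5),.050);Q=w.plane(f([(361,145)],(310,0),5),.016);print("stand pin",P,Q)
P=w.plane(f([(105,212),(372,418)],(310,0),5),.016);print("stand screws",P,ang(P[0]-P[1]))
E
```

```text
barrel [[ 0.4555 -0.2279  0.094 ]
 [ 0.4703 -0.2456  0.094 ]
 [ 0.4408 -0.2668  0.094 ]
 [ 0.4274 -0.2475  0.094 ]]
len 0.03428579969146897 0.03635816766638661 wid 0.02304741194788266 0.02351569428968157 c [ 0.44848591 -0.24693642  0.094     ] ax 35.3
plate [[ 0.4532 -0.2215  0.068 ]
 [ 0.5055 -0.2865  0.068 ]
 [ 0.4767 -0.3102  0.068 ]] 0.08345179750210624 0.03729673139255888 [ 0.46497107 -0.26584722  0.068     ] -51.2 39.4
block 0.03400219103173959 0.02789232906904813 [ 0.47357633 -0.27431298  0.082     ] -51.1
jig hole [[ 0.44921004 -0.412264    0.018     ]]
jig tips [[ 0.4816 -0.3893  0.028 ]
 [ 0.4965 -0.414   0.028 ]
 [ 0.4798 -0.4378  0.028 ]
 [ 0.4179 -0.4343  0.028 ]
 [ 0.4016 -0.4102  0.028 ]
 [ 0.4198 -0.3862  0.028 ]] [ 0.44954188 -0.41196436  0.028     ] d [np.float64(0.0485), np.float64(0.0482), np.float64(0.062), np.float64(0.062), np.float64(0.095)] -2.3 -2.8 -3.2
tray outer [[ 0.4812 -0.095   0.026 ]
 [ 0.4988 -0.1746  0.026 ]
 [ 0.3926 -0.1956  0.026 ]
 [ 0.3745 -0.1166  0.026 ]] [ 0.43676945 -0.14542077  0.026     ] [np.float64(0.1088), np.float64(0.0815), np.float64(0.1082), np.float64(0.081)] 11.4 11.2
stand pin [[ 0.6116997 -0.2212977  0.05     ]] [[ 0.61170154 -0.22099711  0.016     ]]
stand screws [[ 0.57395444 -0.19383113  0.016     ]
 [ 0.578763   -0.25354503  0.016     ]] 94.6
```

```bash
python3 - <<'E'
from h import *
toolmove([.4485,-.247,.13],np.radians(-54.7))
E
```

```text
shift cm [ 0.8  -2.21 13.08] turn deg [ 0.1  -0.02  4.71] q6 0.45
```

Call:
servo_tool --plan '[[[0.8,-2.2,5,0,0,4.7],[0.8,-2.2,9,0,0,4.7],[0.8,-2.2,11,0,0,4.7],[0.8,-2.2,13,0,0,4.7],[0.8,-2.2,13,0,0,4.7],[0.8,-2.2,13,0,0,4.7],[0.8,-2.2,13,0,0,4.7]]]' --claw 4.4

```text
time: 3.07
tool_pos: [0.4501, -0.2473, 0.133]
tcp_rot: [2.989, 0.953, 0.005]
wrist_force: [-0.2, -0.5, -0.8]
width: 0.522
```

```bash
python3 - <<'E'
from h import *
w=Cam("wrist"); cv2.imwrite("pics/w2.png",w.img);print(w.st["tool_pos"],w.st["width"])
toolmove([.4485,-.247,.0855],np.radians(-54.7))
E
```

```text
[ 0.45008205 -0.24730364  0.13298109] 0.5218365064016646
shift cm [-0.13 -0.2   4.8 ] turn deg [ 0.34 -0.13  0.06] q6 0.45
```

View pics/w2.png

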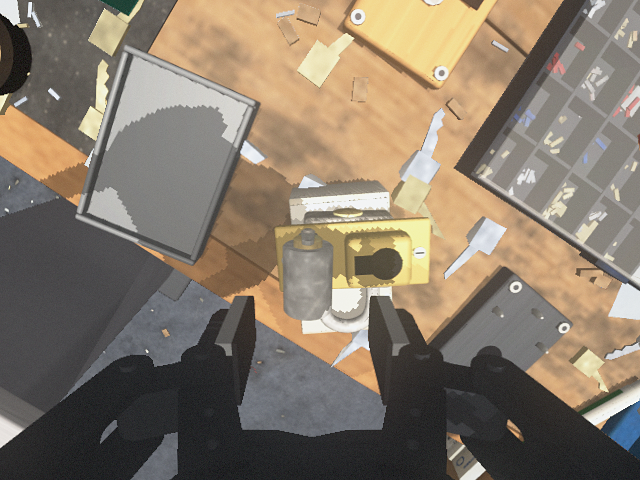

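```bash
python3 - <<'E'
from h import *
w=Cam("wrist"); P=w.plane([(283,245),(332,245),(331,314),(285,314)],.094); print(P.round(4),P.mean(0)); w.crop(260,210,380,340,5,"w2p.png")
print(w.proj([.4485,-.247,.094]))
E
```

```text
[[ 0.4558 -0.2283  0.094 ]
 [ 0.4692 -0.2472  0.094 ]
 [ 0.4397 -0.2682  0.094 ]
 [ 0.4265 -0.2494  0.094 ]] [ 0.44781729 -0.24823837  0.094     ]
[[306.48445755 278.05733641]]
```

View pics/w2p.png

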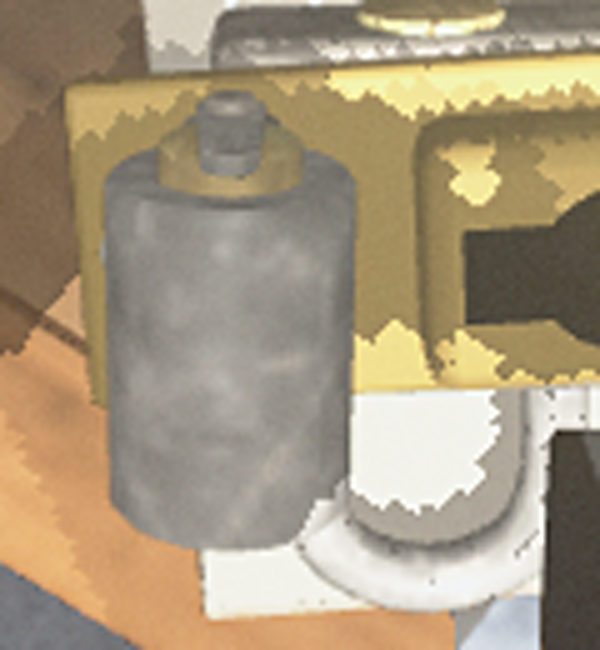

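Call:
servo_tool --plan '[[[-0.15,-0.2,2.5,0.3,0,0],[-0.15,-0.2,4.2,0.3,0,0],[-0.15,-0.2,4.8,0.3,0,0],[-0.15,-0.2,4.8,0.3,0,0],[-0.15,-0.2,4.8,0.3,0,0]]]' --claw 4.4

```text
time: 3.58
tool_pos: [0.449, -0.2478, 0.0866]
tcp_rot: [2.992, 0.953, 0.005]
wrist_force: [0.9, 1.1, 0.6]
width: 0.518
```

Call:
servo_tool --plan '[[[0,0,0,0,0,0],[0,0,0,0,0,0],[0,0,0,0,0,0],[0,0,0,0,0,0],[0,0,0,0,0,0],[0,0,0,0,0,0]]]' --claw 1.5 --grip_force 30

```text
time: 4.08
tool_pos: [0.4503, -0.2486, 0.0884]
tcp_rot: [2.99, 0.952, 0.009]
wrist_force: [-0.6, 0.4, 6.4]
width: 0.265
```

```bash
python3 - <<'E'
from h import *
w=Cam("wrist"); w.crop(190,200,430,440,3,"w3.png")
s=Cam("side"); s.crop(250,220,370,340,5,"s3.png")
E
```

```text
(no output)
```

View pics/w3.png

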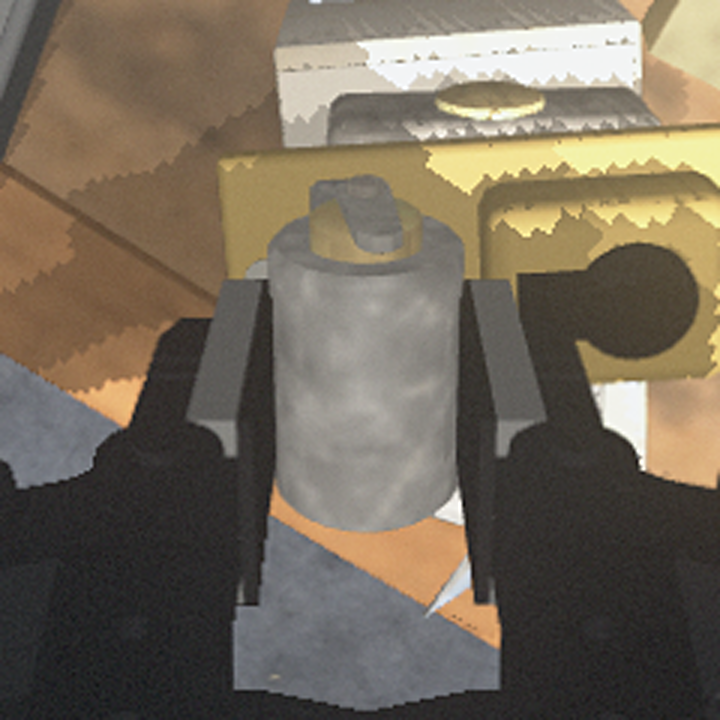

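View pics/s3.png

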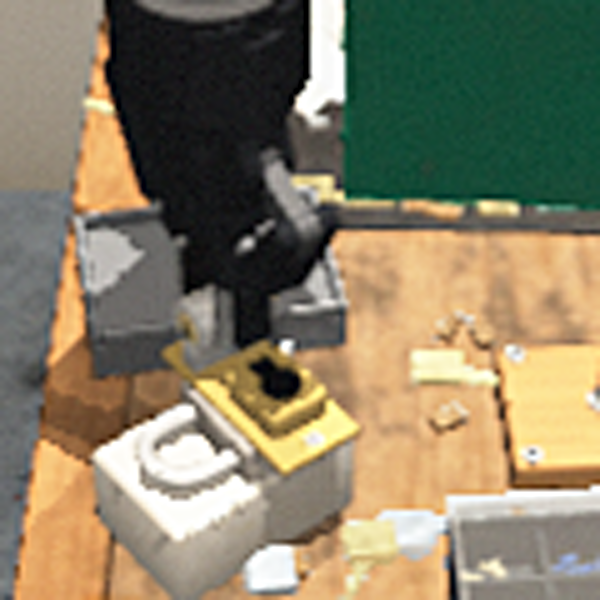

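```bash
python3 - <<'E'
from h import *
w=Cam("wrist"); w.crop(260,240,360,310,8,"w3z.png"); print(bot.read_state()["wrist_force"],bot.read_state()["tool_pos"])
s=Cam("side"); s.crop(270,260,340,310,10,"s3z.png")
E
```

```text
[-0.03699327  0.05682372  6.90431104] [ 0.45034458 -0.24864165  0.08837653]
```

View pics/w3z.png

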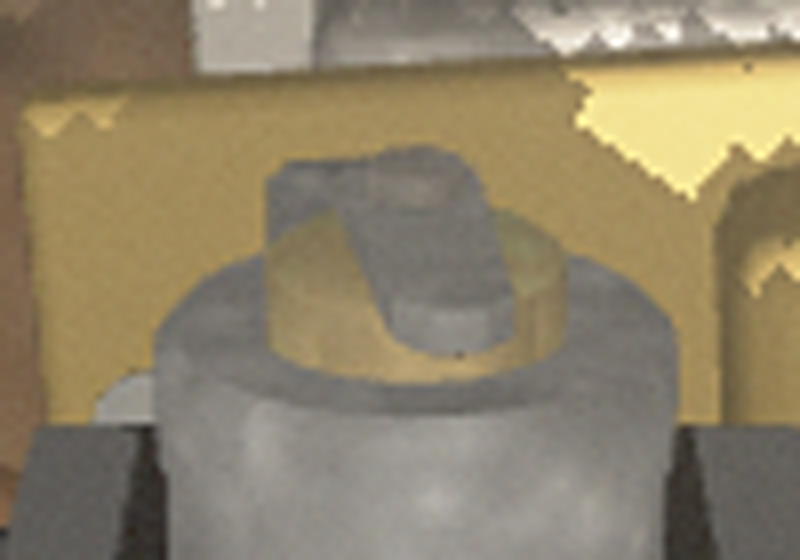

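View pics/s3z.png

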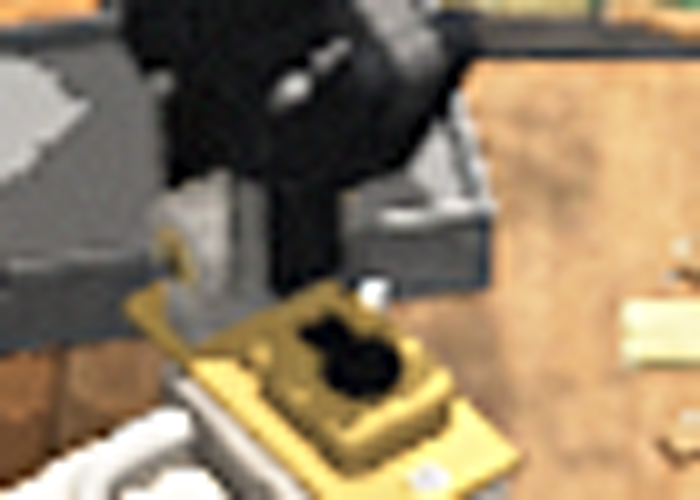

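Call:
servo_tool --plan '[[[0,0,-2,0,0,0],[0,0,-5,0,0,0],[0,0,-9,0,0,0],[0,0,-13,0,0,0],[0,0,-16,0,0,0],[0,0,-18,0,0,0],[0,0,-18,0,0,0],[0,0,-18,0,0,0],[0,0,-18,0,0,0]]]'

```text
time: 5.03
tool_pos: [0.4484, -0.2478, 0.2669]
tcp_rot: [2.991, 0.953, 0.007]
wrist_force: [-1.3, -0.1, -0.8]
width: 0.266
```

```bash
python3 - <<'E'
from h import *
w=Cam("wrist"); cv2.imwrite("pics/w4.png",w.img); w.crop(250,230,370,350,5,"w4z.png");print(w.st["tool_pos"],w.st["width"],w.st["wrist_force"])
s=Cam("side"); s.crop(250,150,370,290,4,"s4z.png")
E
```

```text
[ 0.44844289 -0.24781918  0.26694872] 0.2655591284907268 [-1.25576443 -0.08063546 -0.79921203]
```

View pics/w4.png

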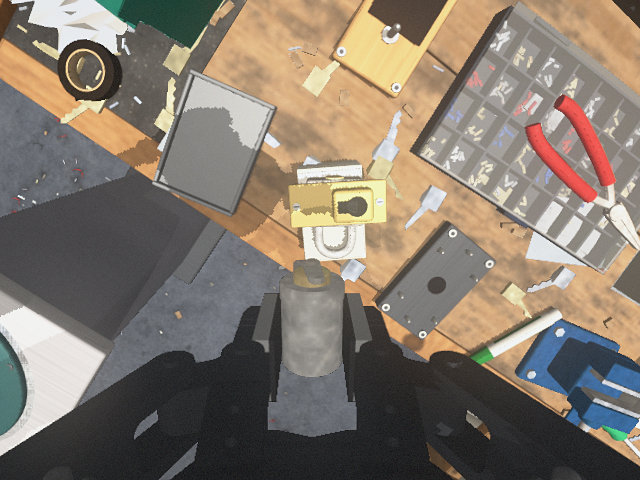

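View pics/w4z.png

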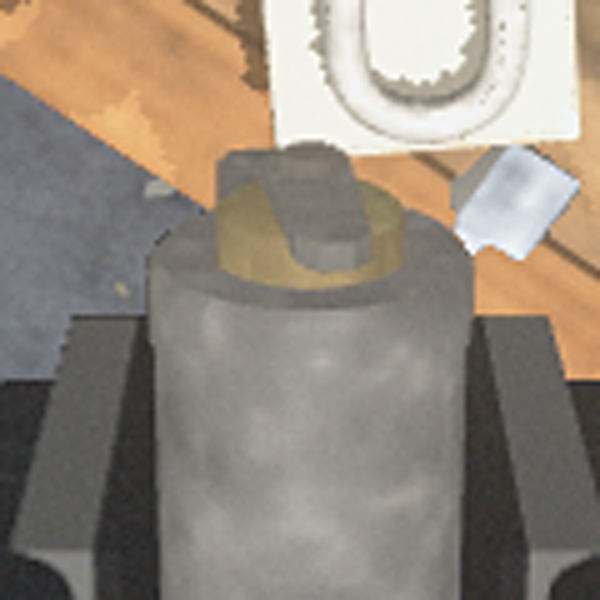

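View pics/s4z.png

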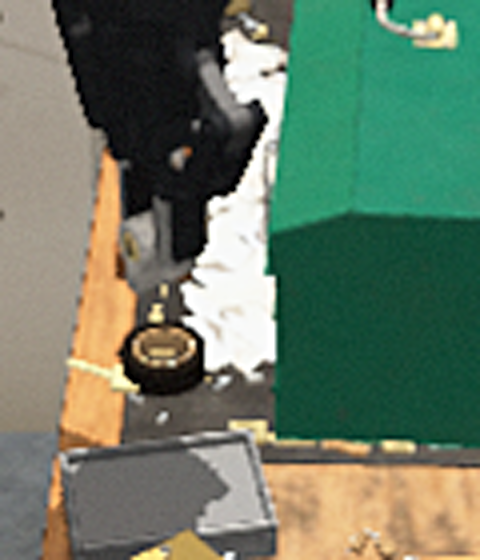

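```bash
python3 - <<'E'
from h import *
w=Cam("wrist"); R0=R.from_rotvec(w.st["tcp_rot"])
def tool(p,x):
    o=R0.inv().apply(w.e-w.st["tool_pos"]); d=R0.inv().apply(w.ray(p))
    return (o+d*((x-o[0])/d[:,0])[:,None])*1000
f=lambda L:np.array(L,float)/5+[250,230]
print("tips",tool(f([(138,318),(72,318),(485,318),(548,318)]),.011).round(1))
print("end rim (x=barrel end?) left/right extreme",tool(f([(150,262),(473,262),(312,308)]),.017).round(1))
print("tail",tool(f([(295,235),(365,235),(260,180),(350,165),(217,165),(217,205)]),.021).round(1))
print("fin?",tool(f([(217,155),(217,205),(262,180)]),.016).round(1))
E
```

```text
tips [[ 11.  -12.   -5.5]
 [ 11.  -16.9  -5.6]
 [ 11.   13.6  -5.5]
 [ 11.   18.3  -5.6]]
end rim (x=barrel end?) left/right extreme [[ 17.  -10.7  -9.1]
 [ 17.   12.3  -9.1]
 [ 17.    0.8 -17.1]]
tail [[ 21.   -0.3 -13.8]
 [ 21.    4.5 -13.8]
 [ 21.   -3.   -3.1]
 [ 21.    3.7   0. ]
 [ 21.   -6.3   0. ]
 [ 21.   -5.9  -8.2]]
fin? [[16.  -7.1 16. ]
 [16.  -6.6  4.6]
 [16.  -3.2 10.1]]
```

```bash
python3 - <<'E'
from h import *
w=Cam("wrist"); w.crop(285,250,345,295,13,"w4y.png")
E
```

```text
(no output)
```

View pics/w4y.png

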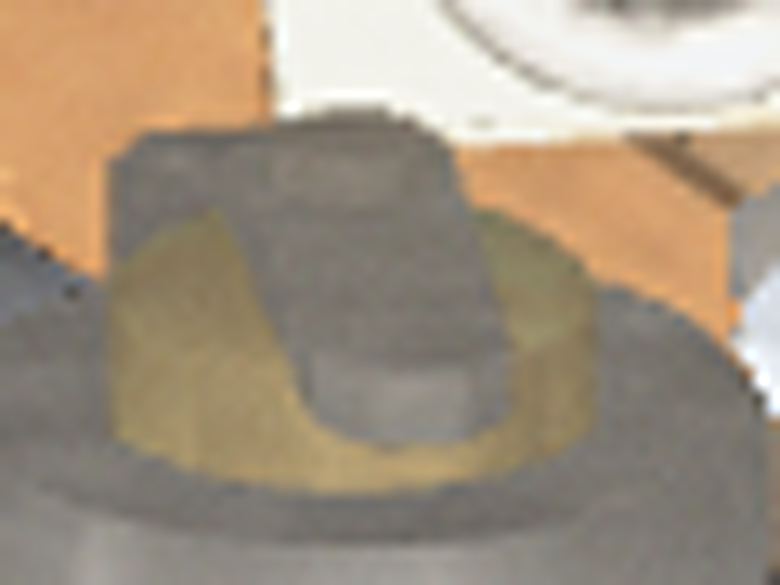

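```bash
python3 - <<'E'
from h import *
w=Cam("wrist"); R0=R.from_rotvec(w.st["tcp_rot"])
def tool(p,x):
    o=R0.inv().apply(w.e-w.st["tool_pos"]); d=R0.inv().apply(w.ray(p))
    return (o+d*((x-o[0])/d[:,0])[:,None])*1000
f=lambda L:np.array(L,float)/13+[285,250]
A=tool(f([(240,215),(305,360),(462,170),(510,350)]),.026);print(A.round(1))
for a,b in((0,1),(2,3)): print(np.degrees(np.arctan2(A[b,1]-A[a,1],-(A[b,2]-A[a,2]))))
B=tool(f([(112,165),(108,265),(140,140)]),.016);print(B.round(1))
C=tool(f([(110,330),(598,320)]),.0195);print("brass",C.round(1))
E
```

```text
[[ 26.   -2.1 -16.9]
 [ 26.   -0.4 -26.7]
 [ 26.    3.6 -13.6]
 [ 26.    4.5 -26. ]]
10.108201923643637
4.088812309006641
[[16.  -6.9 14. ]
 [16.  -6.6  5.3]
 [16.  -6.1 16.3]]
brass [[19.5 -5.9 -8.6]
 [19.5  7.5 -7.9]]
```

```bash
python3 - <<'E'
from h import *
toolmove([.405,.10,.29],0)
E
```

```text
shift cm [ 16.58 -30.88  -2.37] turn deg [  0.2   -0.09 -54.67] q6 0.24
```

Call:
servo_tool --plan '[[[4,-6,-2.4,0,0,-10],[16.6,-30.9,-2.4,0.2,0,-54.7],[16.6,-30.9,-2.4,0.2,0,-54.7],[16.6,-30.9,-2.4,0.2,0,-54.7],[16.6,-30.9,-2.4,0.2,0,-54.7],[16.6,-30.9,-2.4,0.2,0,-54.7],[16.6,-30.9,-2.4,0.2,0,-54.7],[16.6,-30.9,-2.4,0.2,0,-54.7],[16.6,-30.9,-2.4,0.2,0,-54.7],[16.6,-30.9,-2.4,0.2,0,-54.7],[16.6,-30.9,-2.4,0.2,0,-54.7],[16.6,-30.9,-2.4,0.2,0,-54.7],[16.6,-30.9,-2.4,0.2,0,-54.7],[16.6,-30.9,-2.4,0.2,0,-54.7]]]'

```text
time: 6.45
tool_pos: [0.4052, 0.0991, 0.29]
tcp_rot: [-2.223, -2.219, -0.001]
wrist_force: [0.2, 0.1, 0.3]
width: 0.266
```

```bash
python3 - <<'E'
from h import *
w=Cam("wrist"); cv2.imwrite("pics/w5.png",w.img);print(w.st["tool_pos"],w.st["tcp_rot"],w.st["joint_vel"].round(2))
E
```

```text
[0.40522511 0.09913633 0.29001636] [-2.22282009e+00 -2.21932765e+00 -1.31142612e-03] [-0.   -0.   -0.    0.01  0.   -0.  ]
```

View pics/w5.png

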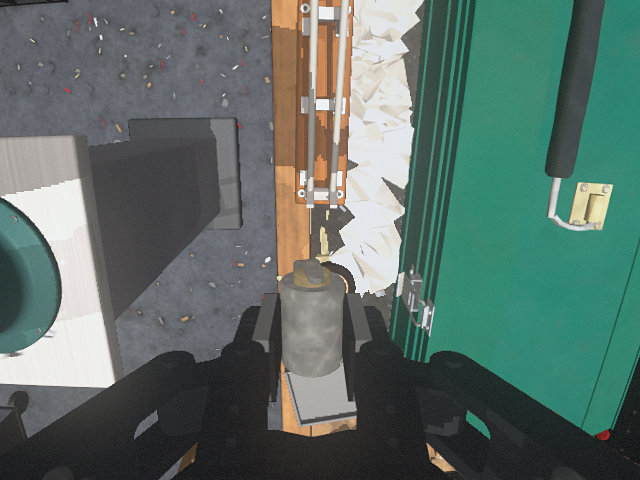

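```bash
python3 - <<'E'
from h import *
w=Cam("wrist"); w.crop(285,150,365,220,8,"w5a.png"); w.crop(285,0,365,75,8,"w5b.png")
E
```

```text
(no output)
```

View pics/w5a.png

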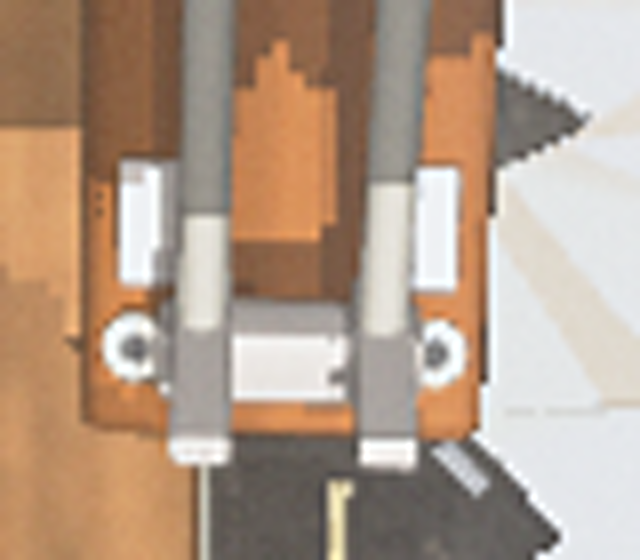

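View pics/w5b.png

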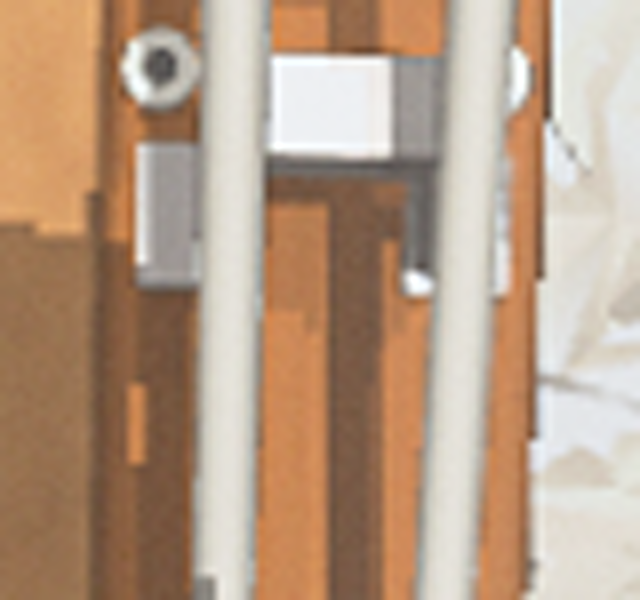

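```bash
python3 - <<'E'
from h import *
w=Cam("wrist")
f=lambda L,o:np.array(L,float)/8+o
S=w.plane(np.r_[f([(133,347),(435,350)],(285,150)),f([(160,65),(517,75)],(285,0))],.025); print("screws",S.round(4))
print(np.linalg.norm(S[0]-S[1]),np.degrees(np.arctan2(*(S[2]-S[0])[[1,0]])),np.linalg.norm(S[2]-S[0]))
E2=w.plane(f([(85,420),(478,432)],(285,150)),.025);print("near edge",E2.round(4),np.linalg.norm(E2[0]-E2[1]))
c=S.mean(0); print("centre",c)
th=np.arctan2(*(S[2]-S[0])[[1,0]]) ; u=np.array([np.cos(th),np.sin(th)]); n=np.array([-u[1],u[0]])
# rods
for nm,L,o in (("lo",[(208,100),(402,100)],(285,150)),("hi",[(228,450),(455,450)],(285,0)),("hi2",[(236,20),(482,20)],(285,0))):
    for p in f(L,o):
        # plane: z = .095+.466*xs , xs=(P-c).u
        v=w.ray(p)[0]; e=w.e
        t=(.095+.466*((e[:2]-c[:2])@u)-e[2])/(v[2]-.466*(v[:2]@u)); P=e+v*t
        print(nm,P.round(4),"slide x,y",((P[:2]-c[:2])@u).round(4),((P[:2]-c[:2])@n).round(4))
E
```

```text
screws [[0.3949 0.0986 0.025 ]
 [0.4334 0.0981 0.025 ]
 [0.3993 0.2713 0.025 ]
 [0.4403 0.2702 0.025 ]]
0.03853904099730632 88.53005049271054 0.17276438391607696
near edge [[0.3886 0.0891 0.025 ]
 [0.4391 0.0874 0.025 ]] 0.05052110597485242
centre [0.4169566  0.18454155 0.025     ]
lo [0.4046 0.1346 0.0716] slide x,y -0.0502 0.0111
lo [0.426  0.1346 0.0719] slide x,y -0.0497 -0.0104
hi [0.4067 0.2173 0.1102] slide x,y 0.0325 0.0111
hi [0.4278 0.2173 0.1104] slide x,y 0.033 -0.01
hi2 [0.4073 0.2504 0.1256] slide x,y 0.0656 0.0113
hi2 [0.4285 0.2504 0.1258] slide x,y 0.0661 -0.0099
```

```bash
python3 - <<'E'
from h import *
sh,o=toolmove([.4171,.208,.165],np.radians(-1.4))
st=bot.read_state();R0=R.from_rotvec(st["tcp_rot"]); 
print((R.from_rotvec(o[0],degrees=True)*R.from_rotvec([-7,0,0],degrees=True)).as_rotvec(degrees=True))
E
```

```text
shift cm [10.84  1.17 12.54] turn deg [ 0.03 -0.07  1.33] q6 0.49
[-6.96928752 -0.15365028  1.31998966]
```

Call:
servo_tool --plan '[[[4,0.4,3,-3,0,0.7],[8,1,6,-7,0,1.3],[10.8,1.15,9,-7,0,1.3],[10.8,1.15,12.5,-7,0,1.3],[10.8,1.15,12.5,-7,0,1.3],[10.8,1.15,12.5,-7,0,1.3],[10.8,1.15,12.5,-7,0,1.3],[10.8,1.15,12.5,-7,0,1.3]]]'

```text
time: 7.27
tool_pos: [0.4188, 0.2075, 0.1678]
tcp_rot: [2.185, 2.13, 0.139]
wrist_force: [-0.2, 1.2, -0.8]
width: 0.263
```

```bash
python3 - <<'E'
from h import *
w=Cam("wrist"); cv2.imwrite("pics/w6.png",w.img);print(w.st["tool_pos"],w.st["wrist_force"]); w.crop(260,220,360,330,7,"w6z.png")
s=Cam("side"); s.crop(250,120,350,230,6,"s6.png")
E
```

```text
[0.41881147 0.20745593 0.16778316] [-0.1604156   1.15871408 -0.77204784]
```

View pics/w6z.png

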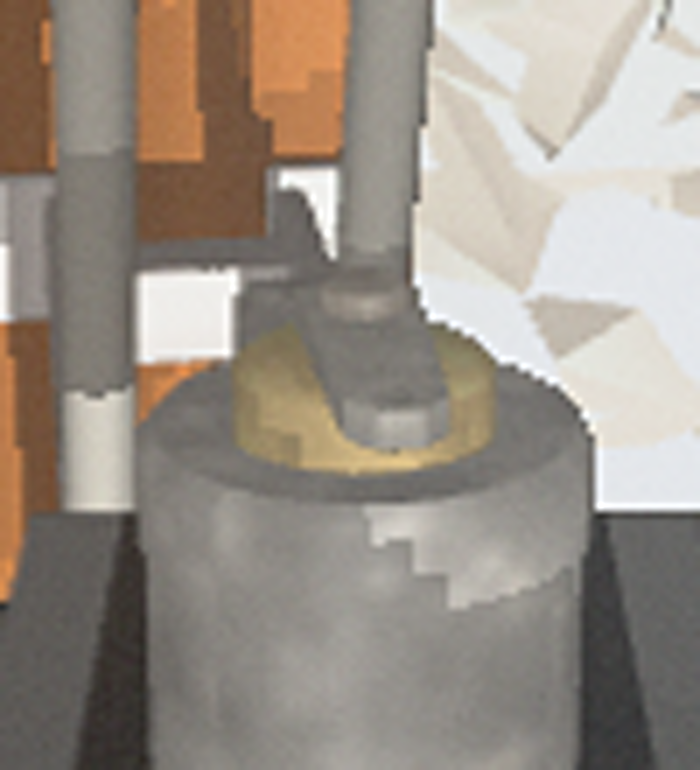

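View pics/s6.png

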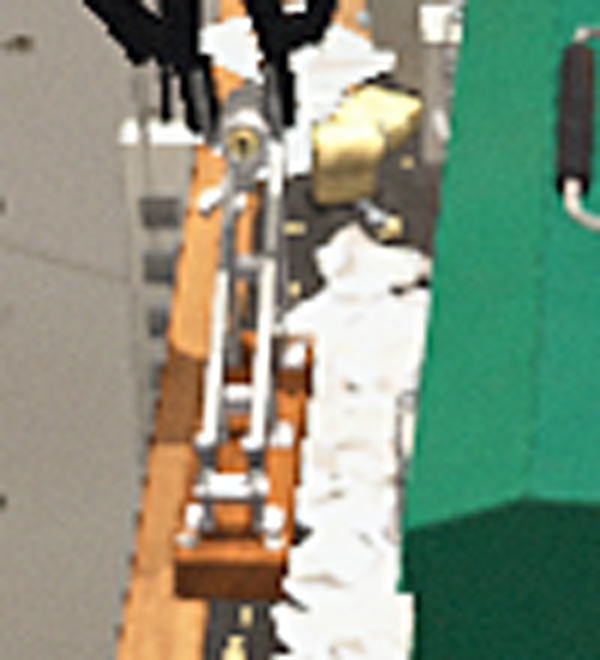

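```bash
python3 - <<'E'
from h import *
s=Cam("side"); st=bot.read_state(); T=st["tool_pos"]; Rm=R.from_rotvec(st["tcp_rot"])
print(T,st["joint_vel"].round(3), Rm.as_matrix().round(3))
ax=T+Rm.apply([-.0185,.0008,-.007]); print(ax)
q=lambda P:((s.proj(P)[0]-[250,120])*6).round(1)
print("face ctr",q(ax)," seen ~ (241,143)")
for x in (ax[0]-.003,ax[0],ax[0]+.003): print(x,"fin bottom",q([x,ax[1],ax[2]-.026]))
# rods mid at that slide x
xs=ax[1]-.1845
for d in (-.0105,.0105): print("rod",q([.4165+.0245*xs+d,ax[1],.095+.466*xs]))
s.crop(280,130,310,165,20,"s6z.png")
E
```

```text
[0.41865117 0.2075195  0.16776583] [ 0.004  0.003  0.009  0.001 -0.002  0.001] [[ 0.025  0.992  0.126]
 [ 1.    -0.026  0.001]
 [ 0.004  0.126 -0.992]]
[0.41809363 0.18899673 0.17472904]
face ctr [239.  144.6]  seen ~ (241,143)
0.4150936314674142 fin bottom [234.1 197.9]
0.4180936314674142 fin bottom [240.9 198. ]
0.4210936314674142 fin bottom [247.7 198.1]
rod [218.  299.5]
rod [264.3 300.1]
```

View pics/s6z.png

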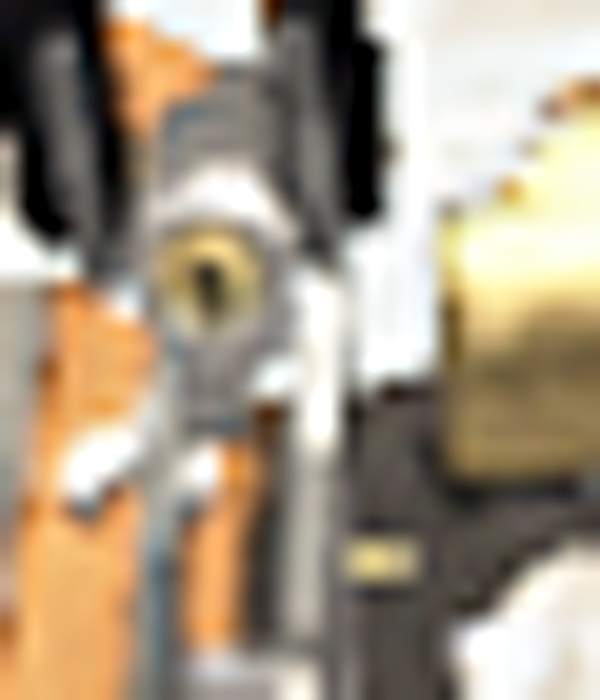

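Call:
servo_tool --plan '[[[0,-0.5,1.5,0,0,0],[0,-0.6,2.7,0,0,0],[0,-0.7,3.7,0,0,0],[0,-0.75,4.4,0,0,0],[0,-0.77,4.7,0,0,0],[0,-0.77,4.7,0,0,0],[0,-0.77,4.7,0,0,0],[0,-0.77,4.7,0,0,0],[0,-0.77,4.7,0,0,0]]]'

```text
time: 8.17
tool_pos: [0.4175, 0.2081, 0.1209]
tcp_rot: [2.184, 2.129, 0.142]
wrist_force: [-0.6, -0.2, -0.9]
width: 0.268
```

```bash
python3 - <<'E'
from h import *
w=Cam("wrist"); print(w.st["tool_pos"],w.st["wrist_force"],w.st["width"]); w.crop(250,150,370,330,4,"w7.png")
s=Cam("side"); s.crop(270,120,325,175,12,"s7.png")
E
```

```text
[0.41752533 0.20805207 0.12092833] [-0.61737709 -0.15050478 -0.86046381] 0.2679622398291129
```

View pics/w7.png

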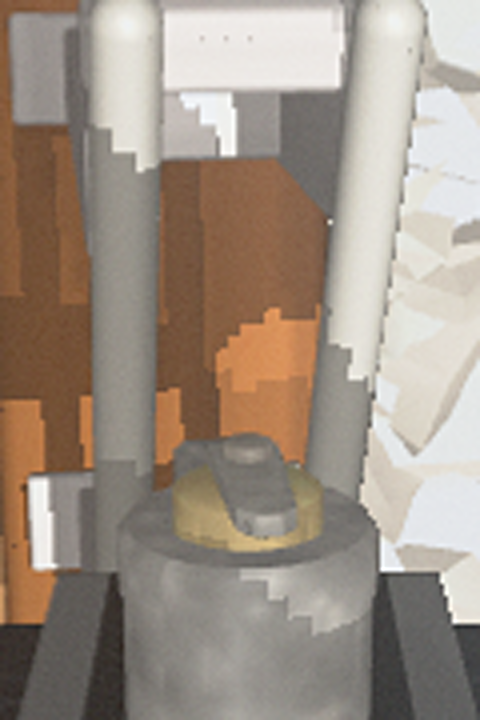

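View pics/s7.png

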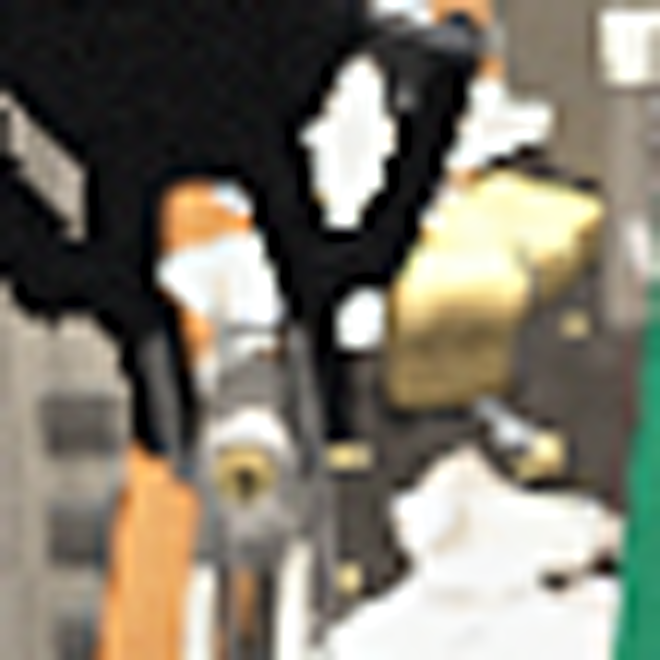

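Call:
servo_tool --plan '[[[0,0,0.15,0,0,0],[0,0,0.15,0,0,0],[0,0,0.15,0,0,0]]]'

```text
time: 8.52
tool_pos: [0.4175, 0.208, 0.1193]
tcp_rot: [2.184, 2.129, 0.141]
wrist_force: [0.6, 1.0, -1.1]
width: 0.265
```

Call:
servo_tool --plan '[[[0,0,0,0,0,0],[0,0,0,0,0,0],[0,0,0,0,0,0],[0,0,0,0,0,0],[0,0,0,0,0,0],[0,0,0,0,0,0],[0,0,0,0,0,0],[0,0,0,0,0,0]]]' --claw 5

```text
time: 9.18
tool_pos: [0.4175, 0.208, 0.1193]
tcp_rot: [2.184, 2.13, 0.141]
wrist_force: [-0.2, -0.1, -0.3]
width: 0.585
```

```bash
python3 - <<'E'
from h import *
w=Cam("wrist"); print(w.st["tool_pos"],w.st["wrist_force"],w.st["width"]); cv2.imwrite("pics/w8.png",w.img)
s=Cam("side"); s.crop(260,120,340,230,7,"s8.png")
E
```

```text
[0.41750756 0.20800983 0.1192535 ] [-0.19323231 -0.14809581 -0.25492656] 0.5853275809232577
```

View pics/s8.png

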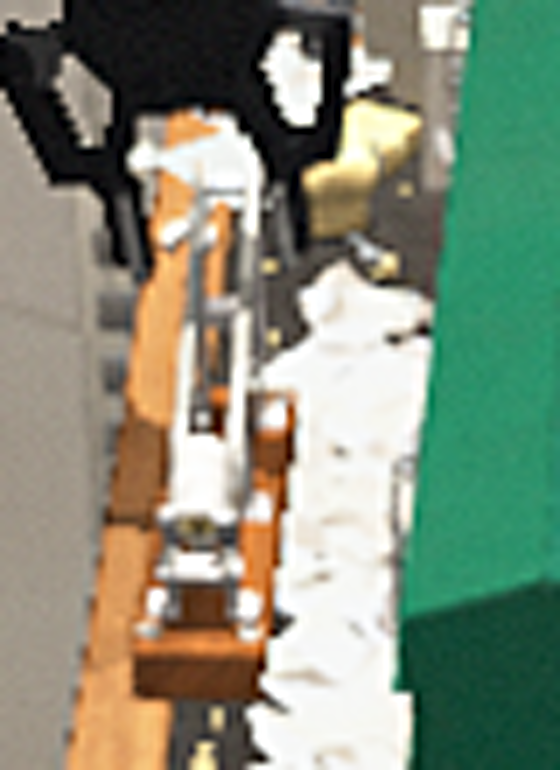

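Call:
servo_tool --plan '[[[0,0.4,-4,0,0,0],[0,1,-8,3,0,0],[0,1.5,-12,7,0,0],[0,1.5,-14,7,0,0],[0,1.5,-14,7,0,0],[0,1.5,-14,7,0,0]]]'

```text
time: 9.78
tool_pos: [0.4158, 0.2078, 0.2617]
tcp_rot: [2.248, 2.192, 0.017]
wrist_force: [0.4, 0.9, 0.1]
width: 0.585
```

```bash
python3 - <<'E'
from h import *
s=Cam("side");t=Cam("top"); st=s.st
u=np.array([.0245,.9997]);P=np.r_[np.array([.4165,.1845])-.081*u,.069]
print(s.proj(P),"seen (288.6,195)"); t.crop(140,260,260,320,6,"t8.png")
print(bot.read_state()["tool_pos"]); toolmove([.466,-.28,.24],np.radians(38.8))
E
```

```text
[[287.78143241 195.8544649 ]] seen (288.6,195)
[0.41368239 0.20700021 0.25852917]
shift cm [-48.56   6.45   1.69] turn deg [ -0.19  -0.32 139.76] q6 1.92
shift cm [-48.56   6.45   1.69] turn deg [  0.25  -0.15 -40.24] q6 -1.22
```

View pics/t8.png

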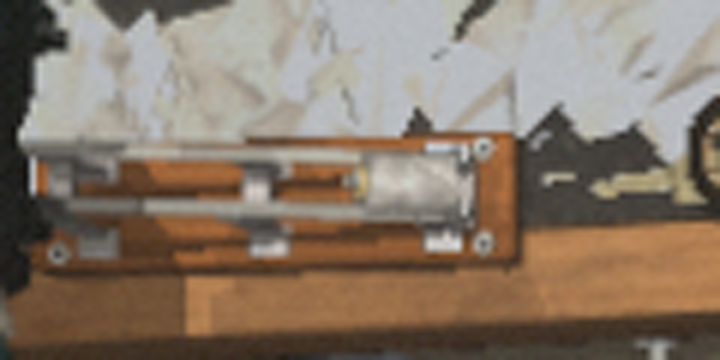

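Call:
servo_tool --plan '[[[-12,0,-3,0,0,-10],[-24,0,-3,0,0,-20],[-24,0,-3,0,0,-20],[-24,0,-3,0,0,-20],[-24,0,-3,0,0,-20],[-48.5,6.5,1.7,0,0,-40.2],[-48.5,6.5,1.7,0,0,-40.2],[-48.5,6.5,1.7,0,0,-40.2],[-48.5,6.5,1.7,0,0,-40.2],[-48.5,6.5,1.7,0,0,-40.2],[-48.5,6.5,1.7,0,0,-40.2],[-48.5,6.5,1.7,0,0,-40.2],[-48.5,6.5,1.7,0,0,-40.2],[-48.5,6.5,1.7,0,0,-40.2],[-48.5,6.5,1.7,0,0,-40.2],[-48.5,6.5,1.7,0,0,-40.2]]]'

```text
time: 11.22
tool_pos: [0.4653, -0.2782, 0.2378]
tcp_rot: [-1.358, -2.83, -0.009]
wrist_force: [-0.1, 0.2, 0.6]
width: 0.584
```

```bash
python3 - <<'E'
from h import *
w=Cam("wrist"); print(w.st["tool_pos"],w.st["wrist_force"],w.st["width"],w.st["joint_vel"].round(2)); cv2.imwrite("pics/w9.png",w.img); w.crop(240,150,400,310,5,"w9z.png")
E
```

```text
[ 0.4653367  -0.27821368  0.23776872] [-0.05634866  0.17232898  0.62946031] 0.5843077369531859 [ 0.02 -0.03 -0.   -0.    0.   -0.  ]
```

View pics/w9.png

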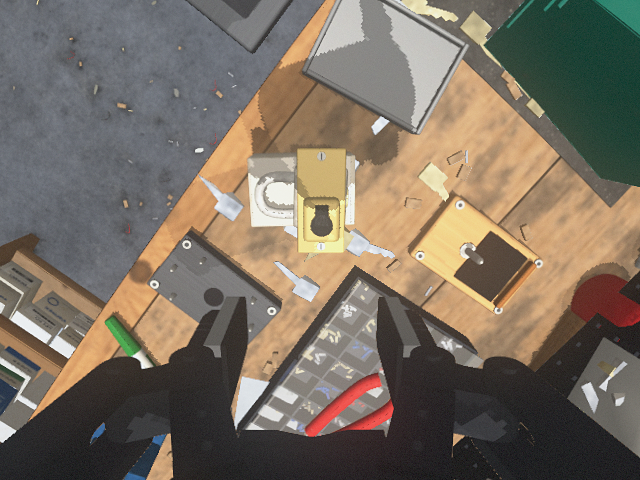

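View pics/w9z.png

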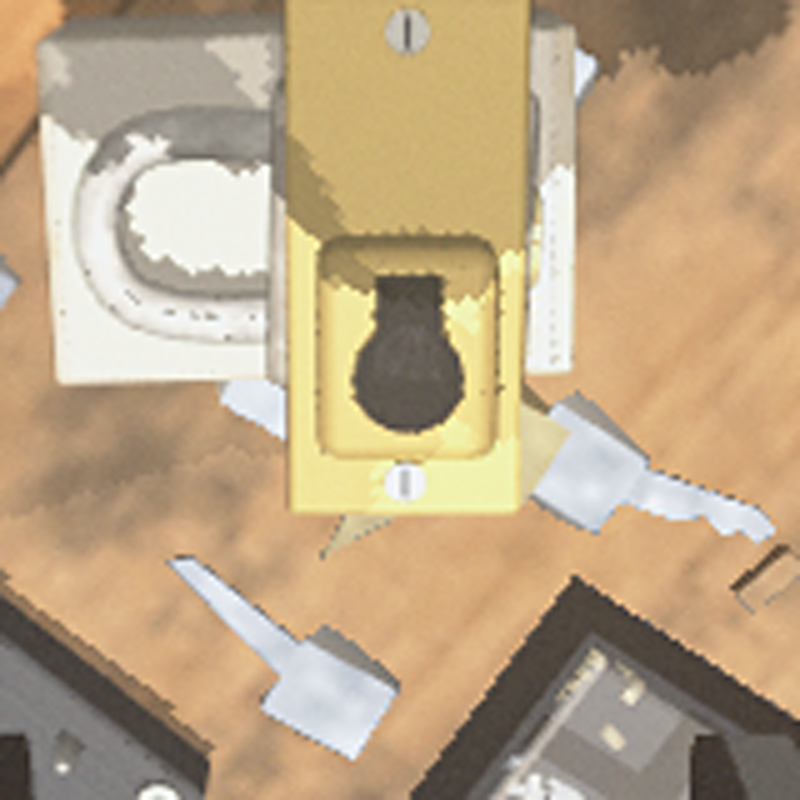

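```bash
python3 - <<'E'
from h import *
w=Cam("wrist")
f=lambda L:np.array(L,float)/5+[240,150]
ang=lambda v:np.degrees(np.arctan2(v[1],v[0])).round(1)
P=w.plane(f([(320,235),(498,235),(496,458),(322,458)]),.082); print("block",P.mean(0),np.linalg.norm(P[0]-P[1]),np.linalg.norm(P[1]-P[2]),ang(P[3]-P[0]),ang(P[2]-P[1]))
Q=w.plane(f([(288,512),(520,512)]),.068); s=w.plane(f([(407,33),(405,483)]),.068); print("plate end",Q.round(4),np.linalg.norm(Q[0]-Q[1]),ang(Q[1]-Q[0]),"screws mid",s.mean(0),ang(s[1]-s[0]))
sh,_=toolmove(np.r_[P.mean(0)[:2],.12],np.radians(ang(s[1]-s[0])+90))
E
```

```text
block [ 0.4721492 -0.2735074  0.082    ] 0.02672135006400672 0.034989416709107324 -51.0 -50.6
plate end [[ 0.4766 -0.3096  0.068 ]
 [ 0.5062 -0.2859  0.068 ]] 0.03793974571789934 38.7 screws mid [ 0.46569589 -0.26572351  0.068     ] -51.1
shift cm [-0.08  0.69 11.91] turn deg [ 0.27 -0.15 -0.07] q6 -1.2
shift cm [-0.08  0.69 11.91] turn deg [ -0.23  -0.43 179.93] q6 1.94
```

Call:
servo_tool --plan '[[[0,0.7,4,0.2,0,0],[0,0.7,8,0.2,-0.1,0],[0,0.7,12,0.2,-0.1,0],[0,0.7,14,0.2,-0.1,0],[0,0.7,14,0.2,-0.1,0],[0,0.7,14,0.2,-0.1,0],[0,0.7,14,0.2,-0.1,0]]]' --claw 4.8

```text
time: 11.9
tool_pos: [0.4732, -0.2727, 0.1013]
tcp_rot: [1.354, 2.832, 0.002]
wrist_force: [-0.1, -0.6, 0.9]
width: 0.567
```

```bash
python3 - <<'E'
from h import *
w=Cam("wrist"); print(w.st["tool_pos"],w.st["wrist_force"],w.st["width"]); w.crop(190,180,430,400,3,"w10.png")
toolmove([.473,-.2747,.065],np.radians(38.9))
E
```

```text
[ 0.47320641 -0.27272419  0.10127956] [-0.06295066 -0.57160157  0.89429724] 0.5670452373080931
shift cm [-0.05 -0.16  3.7 ] turn deg [ 0.17  0.21 -0.01] q6 -1.21
shift cm [-0.05 -0.16  3.7 ] turn deg [  0.34  -0.26 179.98] q6 1.94
```

View pics/w10.png

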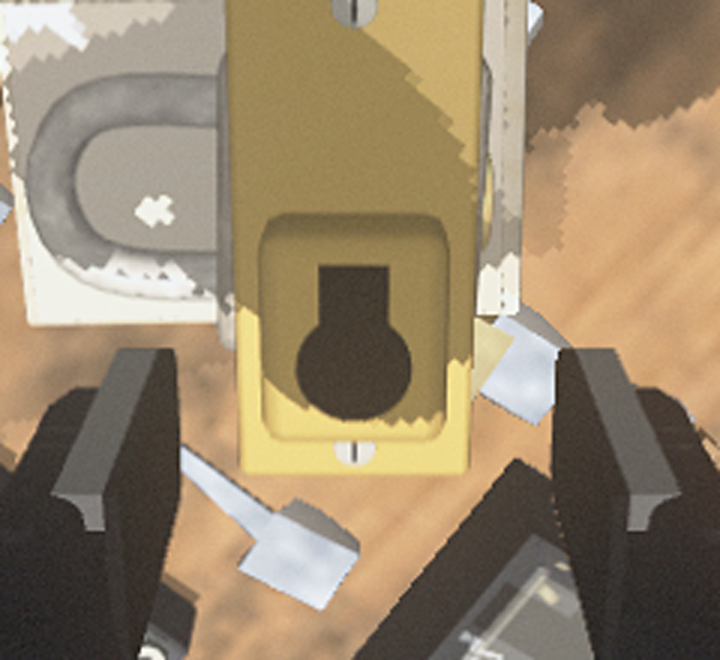

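Call:
servo_tool --plan '[[[0,-0.15,1.5,0.1,0.2,0],[0,-0.15,2.8,0.1,0.2,0],[0,-0.15,3.5,0.1,0.2,0],[0,-0.15,3.7,0.1,0.2,0],[0,-0.15,3.7,0.1,0.2,0],[0,-0.15,3.7,0.1,0.2,0]]]'

```text
time: 12.45
tool_pos: [0.473, -0.2745, 0.0654]
tcp_rot: [1.355, 2.833, 0.001]
wrist_force: [-0.5, 0.3, 0.6]
width: 0.56
```

Call:
servo_tool --plan '[[[0,0,0,0,0,0],[0,0,0,0,0,0],[0,0,0,0,0,0],[0,0,0,0,0,0],[0,0,0,0,0,0],[0,0,0,0,0,0]]]' --claw 2 --grip_force 40

```text
time: 12.95
tool_pos: [0.4737, -0.275, 0.0664]
tcp_rot: [1.354, 2.831, 0.001]
wrist_force: [-1.4, 0.4, 6.2]
width: 0.4
```

Call:
servo_tool --plan '[[[0,0,-1,0,0,0],[0,0,-2,0,0,0],[0,0,-4,0,0,0],[0,0,-8,0,0,0],[0,0,-12,0,0,0],[0,0,-14,0,0,0],[0,0,-14,0,0,0],[0,0,-14,0,0,0]]]'

```text
time: 13.62
tool_pos: [0.4744, -0.2756, 0.2089]
tcp_rot: [1.352, 2.827, -0.0]
wrist_force: [-0.0, 0.2, -2.5]
width: 0.398
```

```bash
python3 - <<'E'
from h import *
w=Cam("wrist"); print(w.st["tool_pos"],w.st["wrist_force"],w.st["width"],w.st["joint_vel"].round(2)); cv2.imwrite("pics/w11.png",w.img)
s=Cam("side"); s.crop(240,200,400,320,5,"s11.png")
E
```

```text
[ 0.47438588 -0.2755579   0.20885328] [-0.0202995   0.15086443 -2.47040414] 0.3976628388979068 [ 0.    0.04  0.06 -0.   -0.01  0.  ]
```

View pics/w11.png

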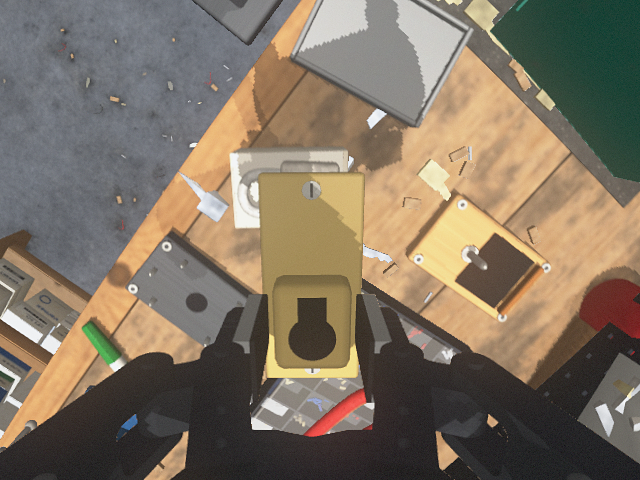

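View pics/s11.png

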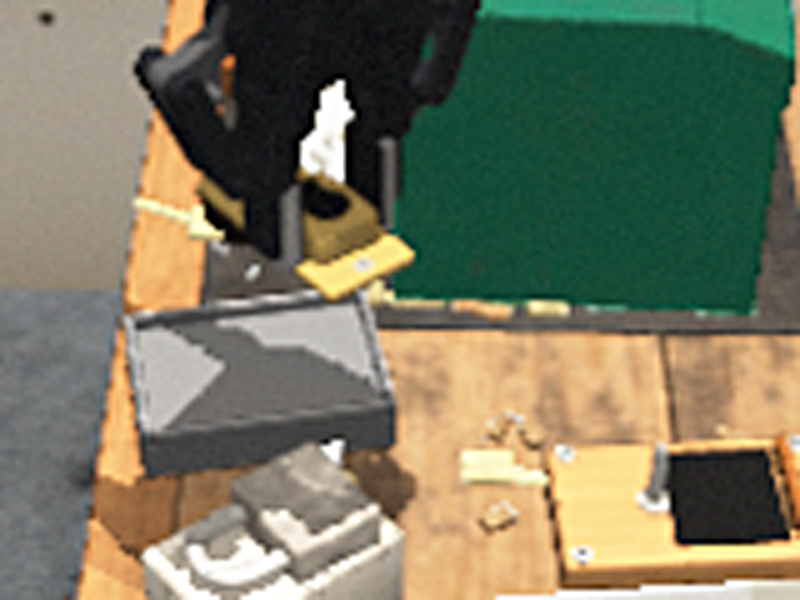

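```bash
python3 - <<'E'
from h import *
w=Cam("wrist"); w.crop(240,160,390,390,3,"w11z.png")
E
```

```text
(no output)
```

View pics/w11z.png

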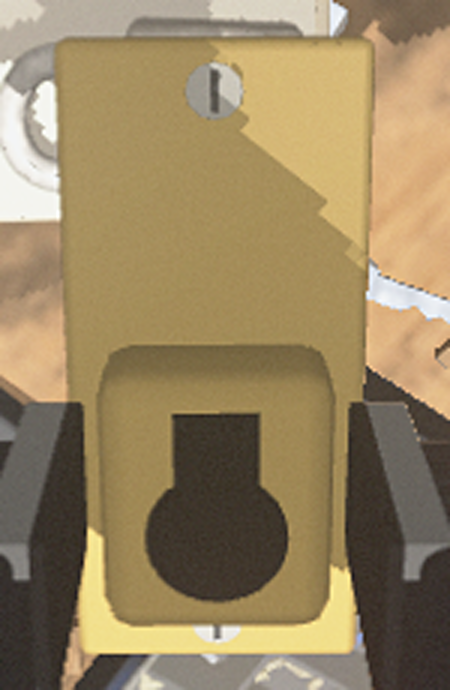

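```bash
cat >> h.py <<'E'
def pnp(w,obj,px):
    ok,rv,tv=cv2.solvePnP(np.array(obj,float),np.array(px,float),w.K,np.array([w.k1,0,0,0.]),flags=cv2.SOLVEPNP_ITERATIVE)
    Rw=w.Rm@cv2.Rodrigues(rv)[0]; pw=w.e+w.Rm@tv[:,0]
    R0=R.from_rotvec(w.st["tcp_rot"]).as_matrix()
    pr,_=cv2.projectPoints(np.array(obj,float),rv,tv,w.K,np.array([w.k1,0,0,0.]))
    return Rw,pw,R0.T@Rw,R0.T@(pw-w.st["tool_pos"]),np.abs(pr[:,0]-np.array(px)).max()
E
python3 - <<'E'
from h import *
w=Cam("wrist"); f=lambda L:np.array(L,float)/3+[240,160]
# plate frame: x toward block end. image bottom = block end (+x); image right = tool +y 
# plate z up, x = -tool x ; y = z cross x -> up x (-toolx): tool z down: up=-z. (-z)x(-x)= z x x = y tool
obj=[(-.042,-.019,.005),(-.042,.019,.005),(.042,.019,.005),(.042,-.019,.005)]
r=pnp(w,obj,f([(57,40),(372,40),(355,653),(82,653)]))
print(r[2].round(3),(r[3]*1000).round(1),r[4]); print(r[0].round(3),r[1].round(4))
E
```

```text
[[-0.999  0.006  0.044]
 [ 0.006  1.    -0.011]
 [-0.044 -0.01  -0.999]] [11.8 -0.3  7.1] 0.29711854791042924
[[ 0.632  0.774 -0.036]
 [-0.774  0.633  0.027]
 [ 0.043  0.011  0.999]] [ 0.4643 -0.265   0.1972]
```

```bash
python3 - <<'E'
from h import *
w=Cam("wrist"); w.crop(120,220,280,350,5,"w11j.png"); t=Cam("top")
t.crop(405,235,455,300,10,"t11j.png")
print(w.plane([(196,302)],.018)); toolmove([.4613,-.4123,.10],np.radians(87.2))
E
```

```text
[[ 0.44345889 -0.40520508  0.018     ]]
shift cm [-10.08  -9.52  10.41] turn deg [ 6.000e-02 -4.000e-02 -4.832e+01] q6 -2.25
shift cm [-10.08  -9.52  10.41] turn deg [-5.0000e-02 -7.0000e-02  1.3168e+02] q6 0.89
```

View pics/w11j.png

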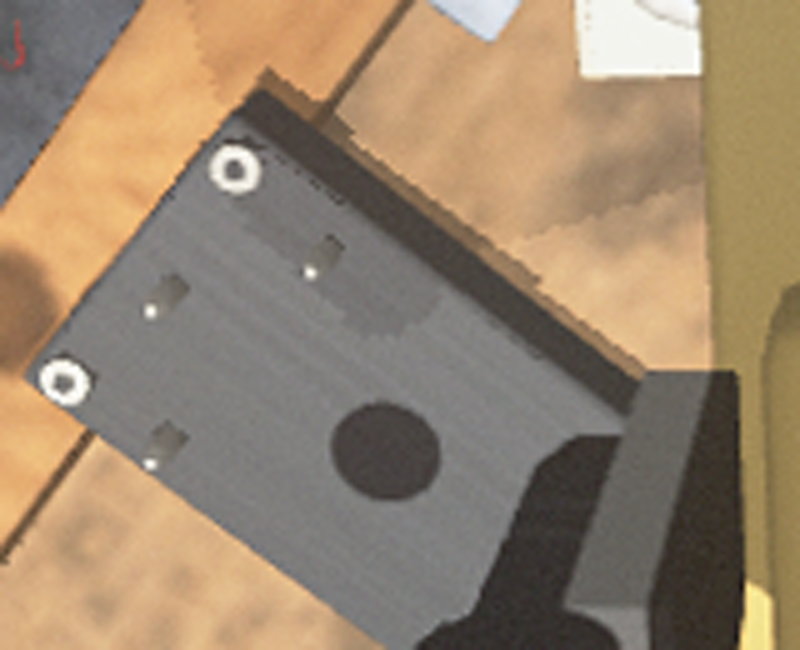

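View pics/t11j.png

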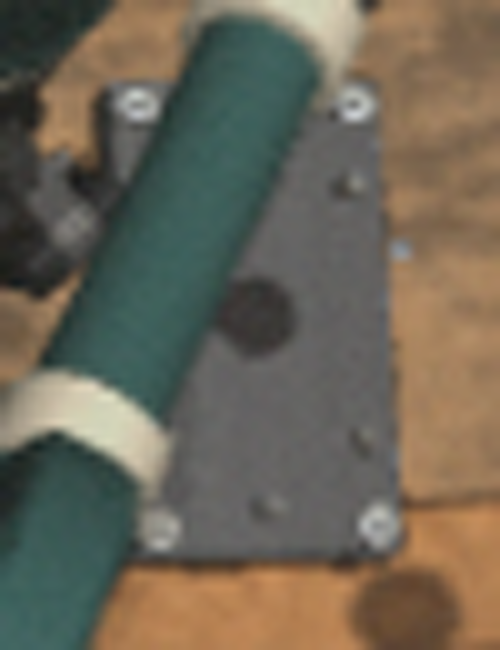

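```bash
python3 - <<'E'
from h import *
w=Cam("wrist");t=Cam("top"); print(w.plane([(197.2,310)],.018),t.plane([(430.7,266.7)],.018))
f=lambda L:np.array(L,float)/5+[120,220]
print(w.plane(f([(310,271),(150,311),(150,463)]),.028))
c=np.array([.4495,-.412]);a=np.radians(-2.8);M=np.array([[np.cos(a),-np.sin(a)],[np.sin(a),np.cos(a)]])
print([(c+M@np.array(v)).round(4) for v in ((-.031,.0245),(-.0475,0),(-.031,-.0245))])
E
```

```text
[[ 0.44911993 -0.41153049  0.018     ]] [[ 0.44645154 -0.41332387  0.018     ]]
[[ 0.41934029 -0.38580217  0.028     ]
 [ 0.40164421 -0.40975149  0.028     ]
 [ 0.41707603 -0.43468431  0.028     ]]
[array([ 0.4197, -0.386 ]), array([ 0.4021, -0.4097]), array([ 0.4173, -0.435 ])]
```

Call:
servo_tool --plan '[[[-10.1,-9.5,2,0,0,-48.3],[-10.1,-9.5,3,0,0,-48.3],[-10.1,-9.5,4,0,0,-48.3],[-10.1,-9.5,6,0,0,-48.3],[-10.1,-9.5,8,0,0,-48.3],[-10.1,-9.5,10.4,0,0,-48.3],[-10.1,-9.5,13,0,0,-48.3],[-10.1,-9.5,13,0,0,-48.3],[-10.1,-9.5,13,0,0,-48.3],[-10.1,-9.5,13,0,0,-48.3],[-10.1,-9.5,13,0,0,-48.3]]]'

```text
time: 14.93
tool_pos: [0.4636, -0.4137, 0.0771]
tcp_rot: [0.079, 3.137, -0.003]
wrist_force: [-0.2, 0.2, -1.4]
width: 0.394
```

```bash
python3 - <<'E'
from h import *
w=Cam("wrist"); print(w.st["tool_pos"],w.st["wrist_force"],w.st["width"],w.st["joint_vel"].round(2)); w.crop(200,100,440,390,2,"w12.png"); w.crop(240,160,390,390,3,"w12z.png")
toolmove([.4613,-.4123,.03],np.radians(87.2))
E
```

```text
[ 0.46356049 -0.41372767  0.077074  ] [-0.24981536  0.2019763  -1.41278232] 0.39426917524741734 [ 0.   -0.01 -0.   -0.   -0.   -0.01]
shift cm [0.25 0.15 4.72] turn deg [-0.12  0.22 -0.07] q6 -2.25
shift cm [0.25 0.15 4.72] turn deg [  0.34   0.18 179.93] q6 0.89
```

View pics/w12.png

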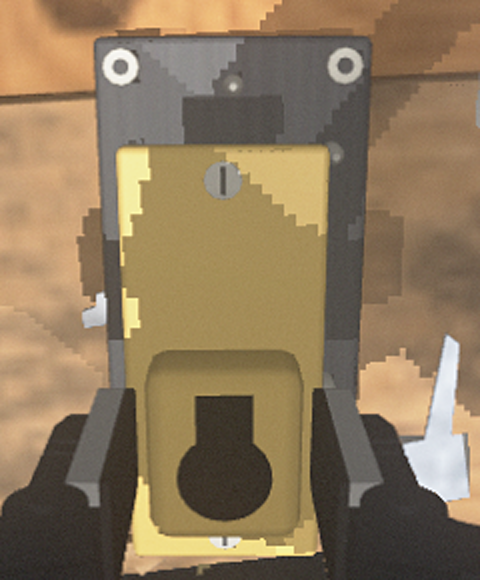

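View pics/w12z.png

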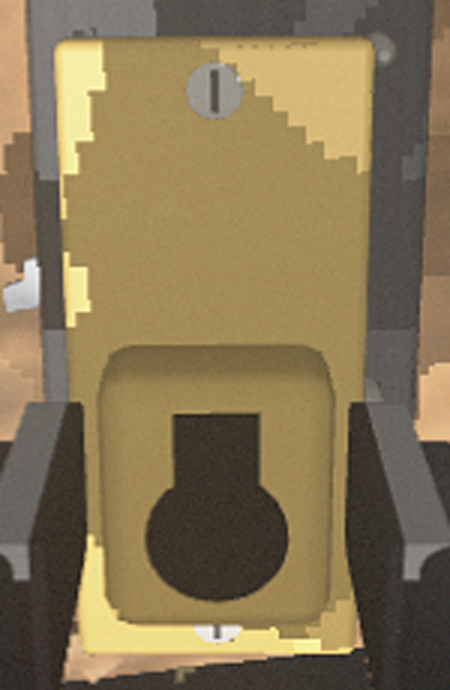

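Call:
servo_tool --plan '[[[0.25,0.15,1.5,0,0.2,0],[0.25,0.15,3,0,0.2,0],[0.25,0.15,4,0,0.2,0],[0.25,0.15,4,0,0.2,0],[0.25,0.15,4,0,0.2,0],[0.25,0.15,4,0,0.2,0]]]'

```text
time: 15.48
tool_pos: [0.4616, -0.4124, 0.0376]
tcp_rot: [0.079, 3.14, -0.004]
wrist_force: [-0.4, -0.9, -0.8]
width: 0.397
```

```bash
python3 - <<'E'
from h import *
w=Cam("wrist"); print(w.st["tool_pos"],w.st["wrist_force"]); w.crop(220,80,410,400,2.5,"w13.png")
print(w.proj([[.4021,-.4097,.028],[.4197,-.386,.028],[.4173,-.435,.028],[.4816,-.3893,.028],[.4798,-.4378,.028]]).round(1))
s=Cam("side"); s.crop(240,320,340,420,6,"s13.png")
E
```

```text
[ 0.46158865 -0.41244865  0.03756123] [-0.35140594 -0.88916958 -0.83144355]
[[313.1 158. ]
 [377.2 201.4]
 [249.1 201.6]
 [369.8 343.8]
 [256.8 345. ]]
```

View pics/w13.png

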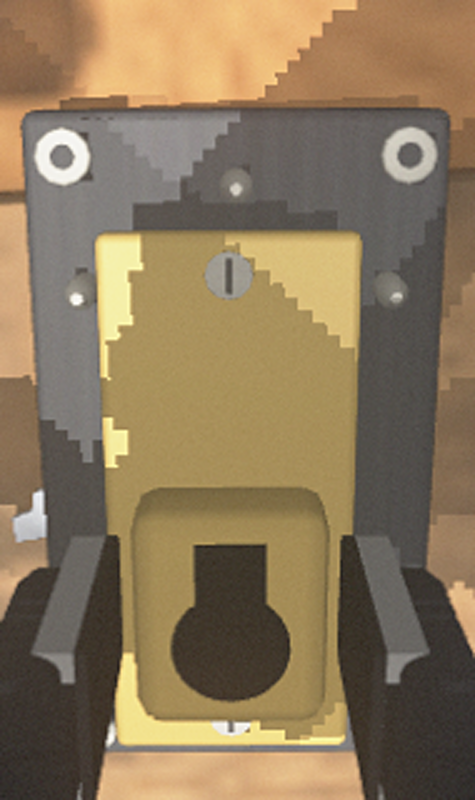

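View pics/s13.png

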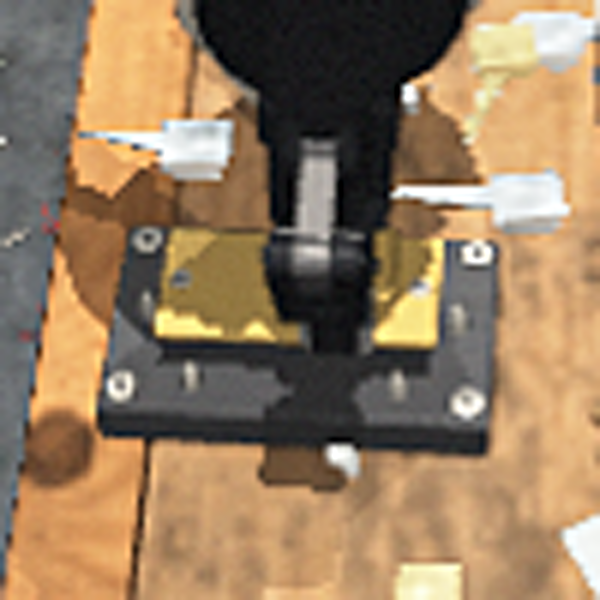

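```bash
python3 - <<'E'
from h import *
w=Cam("wrist"); f=lambda L:np.array(L,float)/2.5+[220,80]
D=w.plane(f([(236,187),(77,297),(396,296)]),.028); print(D.round(4))
R0=R.from_rotvec(w.st["tcp_rot"]); print((R0.inv().apply(D-w.st["tool_pos"])*1000).round(1))
obj=[(-.042,-.019,.005),(-.042,.019,.005),(.042,.019,.005),(.042,-.019,.005)]
r=pnp(w,obj,f([(97,233),(361,233),(345,744),(118,744)])); print((r[3]*1000).round(1),r[2].round(3),r[4])
E
```

```text
[[ 0.4014 -0.4095  0.028 ]
 [ 0.4167 -0.4347  0.028 ]
 [ 0.419  -0.3858  0.028 ]]
[[ 60.7   0.3  10. ]
 [ 44.1 -24.1  10.1]
 [ 44.2  24.8  10. ]]
[12.6 -0.6  6.7] [[-0.999  0.005  0.036]
 [ 0.004  1.    -0.008]
 [-0.036 -0.008 -0.999]] 0.3481941963971735
```

Call:
servo_tool --plan '[[[0.08,0.08,0,0,0,0],[0.08,0.08,0.4,0,0,0],[0.08,0.08,0.8,0,0,0],[0.08,0.08,1.1,0,0,0],[0.08,0.08,1.1,0,0,0],[0.08,0.08,1.1,0,0,0],[0.08,0.08,1.1,0,0,0]]]'

```text
time: 16.22
tool_pos: [0.4611, -0.412, 0.027]
tcp_rot: [0.079, 3.139, -0.005]
wrist_force: [-0.8, 0.8, -0.4]
width: 0.395
```

```bash
python3 - <<'E'
from h import *
w=Cam("wrist"); print(w.st["tool_pos"],w.st["wrist_force"],w.st["torque"]); w.crop(220,80,410,400,2.5,"w14.png")
s=Cam("side"); s.crop(240,320,340,420,6,"s14.png")
E
```

```text
[ 0.4611115  -0.41197355  0.02696671] [-0.79795645  0.8355491  -0.4010963 ] [ 0.00404653  0.00116078 -0.00206087]
```

View pics/w14.png

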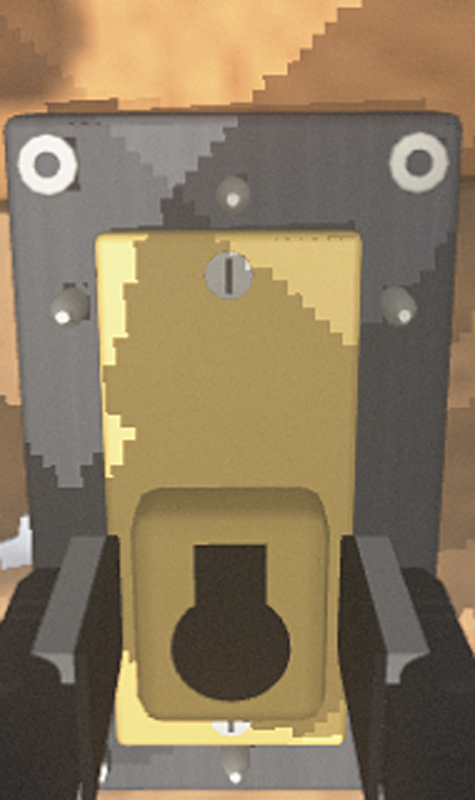

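View pics/s14.png

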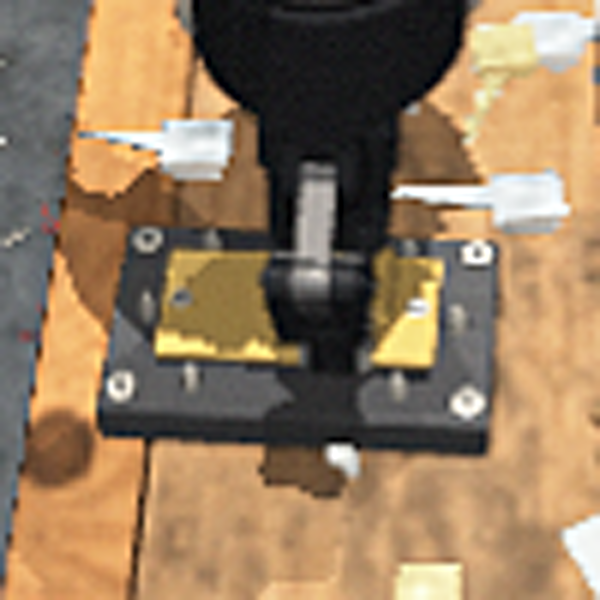

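Call:
servo_tool --plan '[[[0,0.08,0,0,0,0],[0,0.08,0.2,0,0,0],[0,0.08,0.35,0,0,0],[0,0.08,0.35,0,0,0],[0,0.08,0.35,0,0,0]]]'

```text
time: 16.73
tool_pos: [0.4612, -0.4112, 0.0235]
tcp_rot: [0.079, 3.139, -0.005]
wrist_force: [-1.1, -0.7, -1.5]
width: 0.399
```

Call:
servo_tool --plan '[[[0,0,0,0,0,0],[0,0,0,0,0,0],[0,0,0,0,0,0],[0,0,0,0,0,0]]]' --claw 4.8

```text
time: 17.07
tool_pos: [0.4614, -0.4114, 0.0238]
tcp_rot: [0.079, 3.139, -0.005]
wrist_force: [0.2, -0.4, -0.7]
width: 0.56
```

Call:
servo_tool --plan '[[[0,0,-1.5,0,0,0],[0,0,-4,0,0,0],[0,0,-8,0,0,0],[0,0,-11,0,0,0],[0,0,-11,0,0,0],[0,0,-11,0,0,0]]]'

```text
time: 17.57
tool_pos: [0.463, -0.4127, 0.1374]
tcp_rot: [0.079, 3.134, -0.013]
wrist_force: [-0.4, 0.4, -1.1]
width: 0.563
```

```bash
python3 - <<'E'
from h import *
w=Cam("wrist"); print(w.st["tool_pos"],w.st["wrist_force"],w.st["width"]); cv2.imwrite("pics/w15.png",w.img)
E
```

```text
[ 0.46298981 -0.41274098  0.13737236] [-0.41167783  0.44869378 -1.07203953] 0.5626948140173309
```

View pics/w15.png

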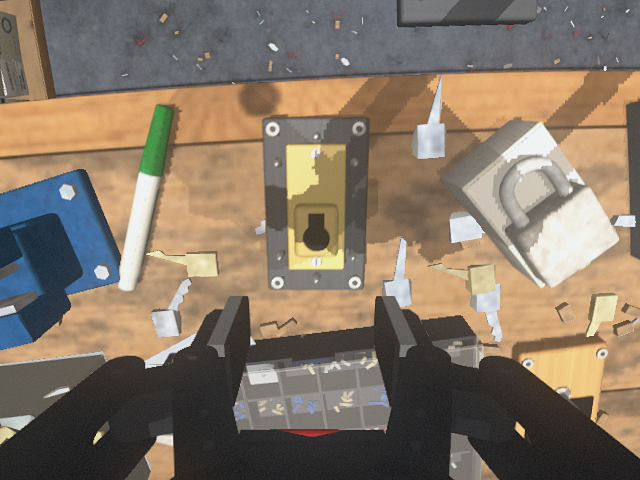

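```bash
python3 - <<'E'
from h import *
toolmove([.45,-.285,.22],np.radians(-50))
E
```

```text
shift cm [ 1.77 12.53 -8.57] turn deg [1.1000e-01 4.4000e-01 1.3712e+02] q6 0.31
```

Call:
servo_tool --plan '[[[1.8,4,-8.5,0,0.4,137],[1.8,12.5,-8.5,0,0.4,137],[1.8,12.5,-8.5,0,0.4,137],[1.8,12.5,-8.5,0,0.4,137],[1.8,12.5,-8.5,0,0.4,137],[1.8,12.5,-8.5,0,0.4,137],[1.8,12.5,-8.5,0,0.4,137],[1.8,12.5,-8.5,0,0.4,137],[1.8,12.5,-8.5,0,0.4,137],[1.8,12.5,-8.5,0,0.4,137],[1.8,12.5,-8.5,0,0.4,137],[1.8,12.5,-8.5,0,0.4,137],[1.8,12.5,-8.5,0,0.4,137],[1.8,12.5,-8.5,0,0.4,137],[1.8,12.5,-8.5,0,0.4,137],[1.8,12.5,-8.5,0,0.4,137],[1.8,12.5,-8.5,0,0.4,137],[1.8,12.5,-8.5,0,0.4,137],[1.8,12.5,-8.5,0,0.4,137],[1.8,12.5,-8.5,0,0.4,137]]]' --claw 7.2

```text
time: 19.28
tool_pos: [0.4486, -0.2845, 0.2169]
tcp_rot: [-2.95, -1.071, 0.001]
wrist_force: [-0.5, -0.2, 0.1]
width: 0.844
```

Call:
servo_tool --plan '[[[0,0,0,0,0,4],[0,0,0,0,0,4],[0,0,0,0,0,4]]]'

```text
time: 19.53
tool_pos: [0.4479, -0.2841, 0.2155]
tcp_rot: [-2.982, -0.972, 0.004]
wrist_force: [-0.4, -0.0, -0.3]
width: 0.842
```

```bash
python3 - <<'E'
from h import *
w=Cam("wrist"); print(w.st["tool_pos"],w.st["tcp_rot"],w.st["width"],w.st["joint_vel"].round(2)); cv2.imwrite("pics/w16.png",w.img); w.crop(240,130,400,290,5,"w16z.png")
E
```

```text
[ 0.447892   -0.28405987  0.21553077] [-2.98212836 -0.97243802  0.00396245] 0.8419797762202301 [ 0.   -0.01 -0.01  0.   -0.    0.  ]
```

View pics/w16.png

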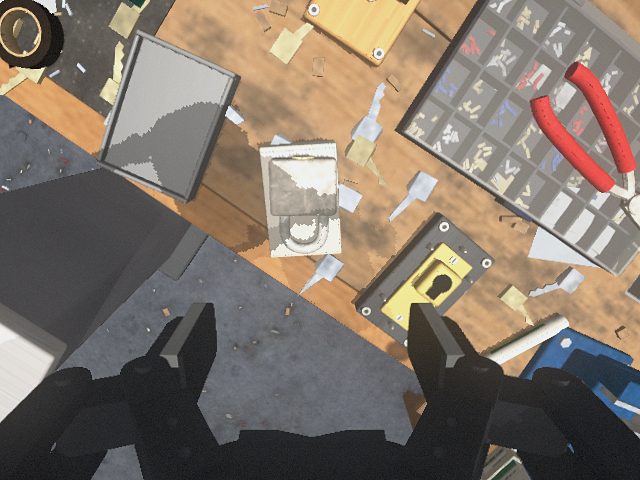

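View pics/w16z.png

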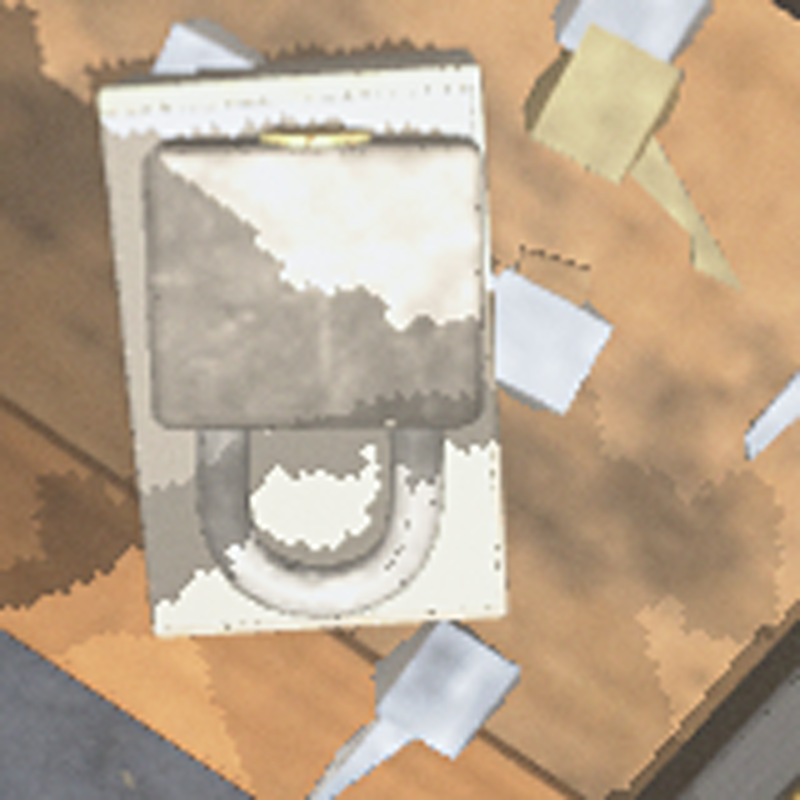

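```bash
python3 - <<'E'
from h import *
w=Cam("wrist"); f=lambda L:np.array(L,float)/5+[240,130]
ang=lambda v:np.degrees(np.arctan2(v[1],v[0])).round(1)
P=w.plane(f([(146,146),(481,141),(484,426),(152,427)]),.063); c=P.mean(0)
print("pad",P.round(4),c,[np.linalg.norm(P[i]-P[i-1]).round(4) for i in range(4)],ang(P[0]-P[3]),ang(P[1]-P[2]),ang(P[1]-P[0]),ang(P[2]-P[3]))
B=w.plane(f([(98,88),(482,68),(507,612),(157,635)]),.042)
print("box",B.round(4),B.mean(0),[np.linalg.norm(B[i]-B[i-1]).round(4) for i in range(4)],ang(B[0]-B[3]),ang(B[1]-B[2]),ang(B[1]-B[0]),ang(B[2]-B[3]))
S=w.plane(f([(322,612),(200,500),(443,490)]),.0525); print("shackle",S.round(4))
toolmove([c[0],c[1],.10],np.radians(-53.5))
E
```

```text
pad [[ 0.4658 -0.233   0.063 ]
 [ 0.495  -0.2717  0.063 ]
 [ 0.4614 -0.2976  0.063 ]
 [ 0.4319 -0.2574  0.063 ]] [ 0.46353448 -0.2649256   0.063     ] [np.float64(0.0418), np.float64(0.0485), np.float64(0.0423), np.float64(0.0499)] 35.7 37.6 -53.1 -53.7
box [[ 0.4658 -0.2214  0.042 ]
 [ 0.503  -0.2673  0.042 ]
 [ 0.4352 -0.3237  0.042 ]
 [ 0.3977 -0.2792  0.042 ]] [ 0.45039449 -0.27287997  0.042     ] [np.float64(0.0894), np.float64(0.0591), np.float64(0.0881), np.float64(0.0582)] 40.3 39.7 -51.0 -49.8
shackle [[ 0.4202 -0.2971  0.0525]
 [ 0.4239 -0.2707  0.0525]
 [ 0.4478 -0.3006  0.0525]]
shift cm [ 2.38 -0.62 11.63] turn deg [-0.24  0.02 -0.44] q6 0.41
```

```bash
python3 - <<'E'
from h import *
w=Cam("wrist"); T=w.c["T_tool_cam"]
def tool(p,x):
    v=(np.linalg.inv(w.Rm)@w.ray(p).T).T; d=v@T[:3,:3].T; o=T[:3,3]
    return ((o+d*((x-o[0])/d[:,0])[:,None])*1000).round(1)
w.crop(150,290,480,380,2.4,"w16f.png")
print(".842",tool([(216,303),(409,303)],.011))
print(".398",tool([(240+82/3,160+404/3),(240+350/3,160+404/3)],.011))
print(".567",tool([(190+178/3,180+350/3),(190+555/3,180+350/3)],.011))
print(".266",tool([(250+138/5,230+318/5)],.011))
E
```

```text
.842 [[ 11.  -33.1 -13.6]
 [ 11.   34.8 -13.7]]
.398 [[ 11.  -15.7  -6.5]
 [ 11.   17.1  -6.5]]
.567 [[ 11.  -22.1  -8.3]
 [ 11.   23.6  -8.3]]
.266 [[ 11.  -12.   -5.6]]
```

Call:
servo_tool --plan '[[[1,-0.3,4,-0.2,0,0],[2,-0.6,8,-0.2,0,-0.4],[2.35,-0.65,11.5,-0.2,0,-0.4],[2.35,-0.65,12,-0.2,0,-0.4],[2.35,-0.65,12,-0.2,0,-0.4],[2.35,-0.65,12,-0.2,0,-0.4],[2.35,-0.65,12,-0.2,0,-0.4]]]' --claw 7.2

```text
time: 20.27
tool_pos: [0.4652, -0.2665, 0.0994]
tcp_rot: [2.981, 0.981, 0.004]
wrist_force: [0.1, -0.0, 0.3]
width: 0.841
```

```bash
python3 - <<'E'
from h import *
w=Cam("wrist"); print(w.st["tool_pos"],w.st["width"]); w.crop(170,150,450,390,2.5,"w17.png")
toolmove([.4630,-.2644,.040],np.radians(-53.4))
E
```

```text
[ 0.4652101  -0.26653219  0.09940732] 0.8413309349274488
shift cm [-0.07 -0.35  5.96] turn deg [ 0.28 -0.09 -0.17] q6 0.41
```

View pics/w17.png

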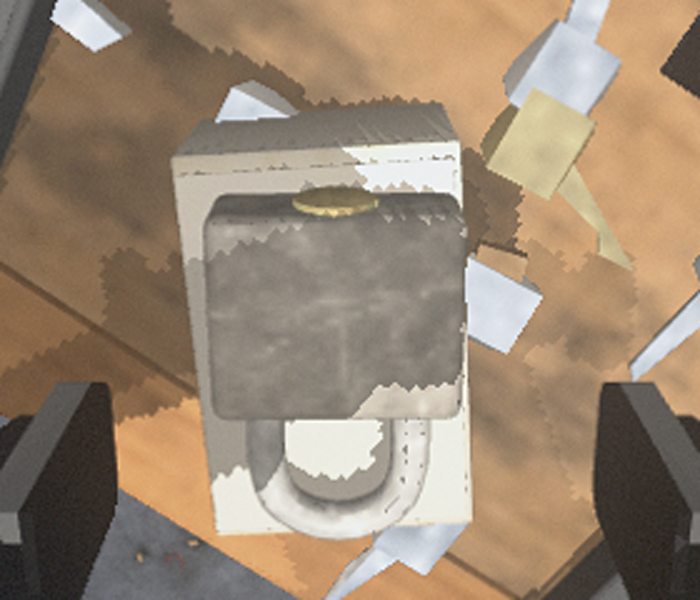

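Call:
servo_tool --plan '[[[0,-0.35,2,0.2,0,-0.2],[0,-0.35,4,0.2,0,-0.2],[0,-0.35,5.5,0.2,0,-0.2],[0,-0.35,5.9,0.2,0,-0.2],[0,-0.35,5.9,0.2,0,-0.2],[0,-0.35,5.9,0.2,0,-0.2]]]'

```text
time: 20.82
tool_pos: [0.4646, -0.2649, 0.0422]
tcp_rot: [2.98, 0.986, 0.006]
wrist_force: [-0.5, -0.0, 0.5]
width: 0.843
```

Call:
servo_tool --plan '[[[0,0,0,0,0,0],[0,0,0,0,0,0],[0,0,0,0,0,0],[0,0,0,0,0,0],[0,0,0,0,0,0],[0,0,0,0,0,0]]]' --claw 4 --grip_force 60

```text
time: 21.32
tool_pos: [0.4664, -0.266, 0.0446]
tcp_rot: [2.977, 0.985, 0.01]
wrist_force: [-0.4, 0.6, 7.0]
width: 0.565
```

Call:
servo_tool --plan '[[[0,0,-1,0,0,0],[0,0,-2,0,0,0],[0,0,-4,0,0,0],[0,0,-8,0,0,0],[0,0,-12,0,0,0],[0,0,-14,0,0,0],[0,0,-14,0,0,0],[0,0,-14,0,0,0]]]'

```text
time: 21.98
tool_pos: [0.4663, -0.2662, 0.1871]
tcp_rot: [2.973, 0.984, 0.014]
wrist_force: [-0.0, 0.5, -2.2]
width: 0.57
```

```bash
python3 - <<'E'
from h import *
w=Cam("wrist"); print(w.st["tool_pos"],w.st["tcp_rot"],w.st["wrist_force"],w.st["width"],w.st["joint_vel"].round(2)); cv2.imwrite("pics/w18.png",w.img); w.crop(240,210,390,400,4,"w18z.png")
s=Cam("side"); s.crop(240,200,400,320,5,"s18.png")
E
```

```text
[ 0.46633855 -0.2661519   0.18708801] [2.97333137 0.98396847 0.01429897] [-0.01340278  0.4520703  -2.15285215] 0.5698711076854526 [ 0.    0.04  0.06  0.   -0.01 -0.  ]
```

View pics/w18.png

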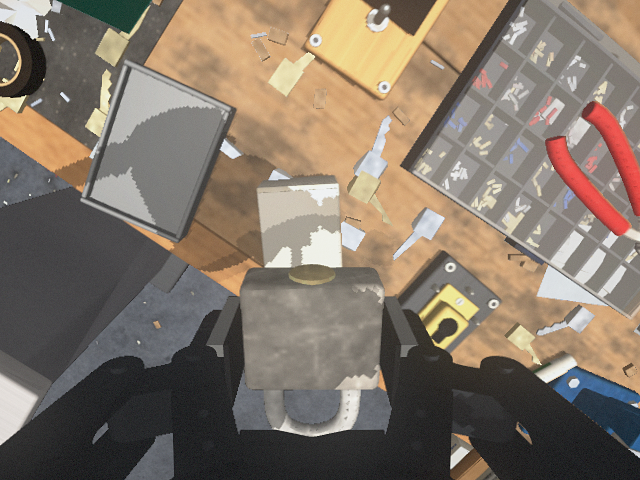

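View pics/w18z.png

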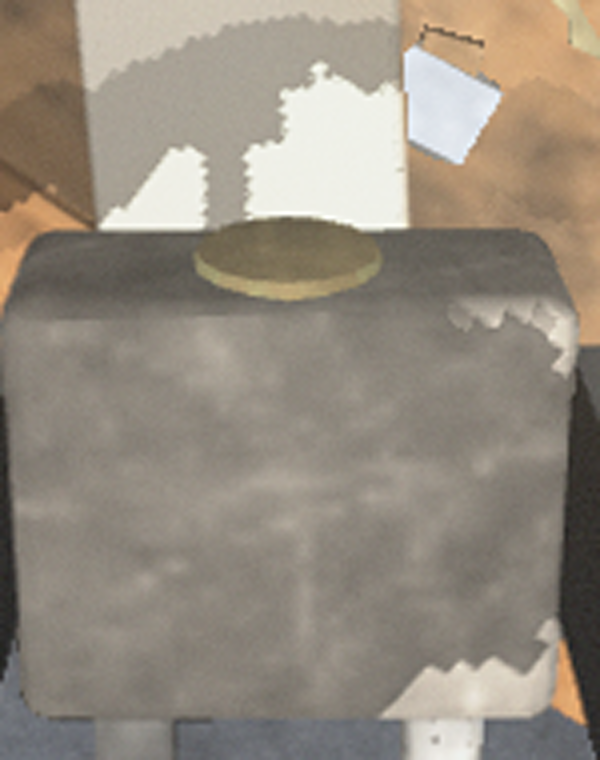

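View pics/s18.png

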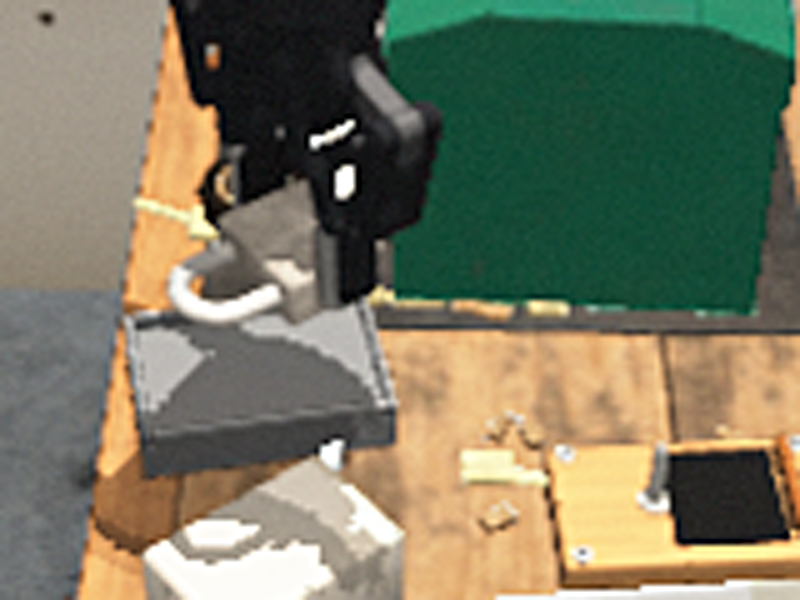

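```bash
python3 - <<'E'
from h import *
w=Cam("wrist"); f=lambda L:np.array(L,float)/4+[240,210]
obj=[(.037,.025,.021),(.037,-.025,.021),(-.006,-.025,.021),(-.006,.025,.021)]
r=pnp(w,obj,f([(5,315),(576,312),(556,718),(28,718)])); print((r[3]*1000).round(1),r[2].round(3),r[4]); print(r[0].round(3),r[1].round(4))
w.crop(290,0,450,110,5,"w18s.png")
E
```

```text
[-19.9   1.1   8.5] [[ 1.    -0.005 -0.024]
 [-0.005 -1.    -0.003]
 [-0.024  0.003 -1.   ]] 1.0227581818928115
[[ 0.799 -0.6   -0.027]
 [ 0.6    0.8   -0.009]
 [ 0.027 -0.009  1.   ]] [ 0.4489 -0.2775  0.1747]
```

View pics/w18s.png

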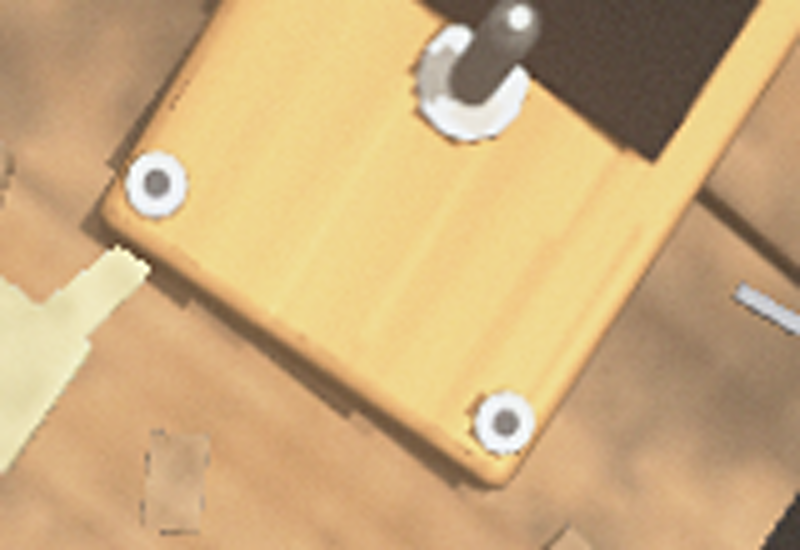

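```bash
python3 - <<'E'
from h import *
w=Cam("wrist"); t=Cam("top")
f=lambda L,k,o:np.array(L,float)/k+o
print(w.plane(f([(518,15)],5,(290,0)),.05),w.plane(f([(472,88)],5,(290,0)),.017)); S=w.plane(f([(157,183),(505,422)],5,(290,0)),.016); print(S,np.degrees(np.arctan2(*(S[0]-S[1])[[1,0]])))
R0=R.from_rotvec(w.st["tcp_rot"])
o=R0.inv().apply(w.e-w.st["tool_pos"]); d=R0.inv().apply(w.ray(f([(5,315),(576,312),(556,718),(28,718)],4,(240,210))))
for z in (-.015,-.0175): print(z,((o+d*((z-o[2])/d[:,2])[:,None])*1000).round(1))
t.crop(325,170,370,235,10,"t18.png")
E
```

```text
[[ 0.60992465 -0.22057909  0.05      ]] [[ 0.6090826  -0.22137119  0.017     ]]
[[ 0.57269553 -0.19363728  0.016     ]
 [ 0.57721266 -0.25344549  0.016     ]] 94.3191698579175
-0.015 [[ 17.1 -23.6 -15. ]
 [ 17.4  25.4 -15. ]
 [-24.3  25.9 -15. ]
 [-24.3 -23.8 -15. ]]
-0.0175 [[ 18.2 -23.2 -17.5]
 [ 18.5  24.9 -17.5]
 [-22.4  25.4 -17.5]
 [-22.3 -23.3 -17.5]]
```

View pics/t18.png

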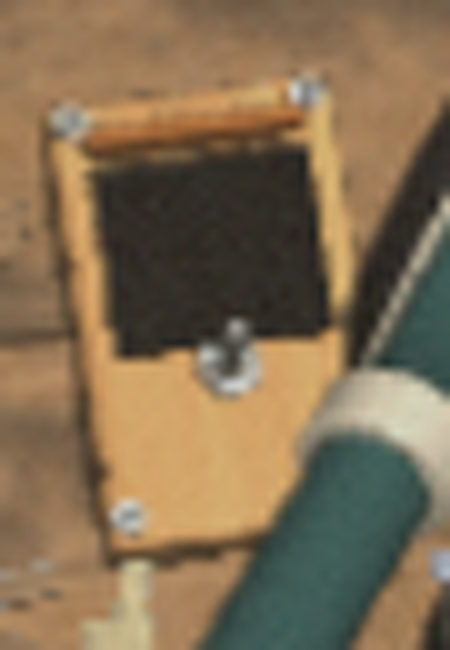

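```bash
python3 - <<'E'
from h import *
toolmove([.6439,-.2184,.115],np.radians(-85.6))
E
```

```text
shift cm [17.19  7.01  6.78] turn deg [ 0.15 -0.19 32.22] q6 1.17
shift cm [17.19  7.01  6.78] turn deg [   0.25    0.21 -147.78] q6 -1.97
```

Call:
servo_tool --plan '[[[3,1.5,0,0,0,7],[7,3,0,0,0,14],[11,4.5,0.5,0,0,21],[14,6,1,0,0,28],[17.2,7,2,0.1,-0.2,32.2],[17.2,7,4,0.1,-0.2,32.2],[17.2,7,6.8,0.1,-0.2,32.2],[17.2,7,6.8,0.1,-0.2,32.2],[17.2,7,6.8,0.1,-0.2,32.2],[17.2,7,6.8,0.1,-0.2,32.2],[17.2,7,6.8,0.1,-0.2,32.2]]]'

```text
time: 23.15
tool_pos: [0.6446, -0.2189, 0.1165]
tcp_rot: [3.137, 0.12, 0.004]
wrist_force: [-0.2, -0.1, -2.2]
width: 0.57
```

```bash
python3 - <<'E'
from h import *
w=Cam("wrist"); print(w.st["tool_pos"],w.st["wrist_force"],w.st["width"],w.st["joint_vel"].round(2)); cv2.imwrite("pics/w19.png",w.img)
s=Cam("side"); s.crop(320,240,440,330,6,"s19.png")
toolmove([.6439,-.2184,.115],np.radians(-85.6))
E
```

```text
[ 0.64461671 -0.21891187  0.11648259] [-0.24783061 -0.07118112 -2.15981317] 0.570008943021787 [ 0.   -0.02 -0.01 -0.   -0.   -0.  ]
shift cm [-0.1  -0.07  0.22] turn deg [ 0.14 -0.19 -0.01] q6 1.17
shift cm [-0.1  -0.07  0.22] turn deg [ -0.3   -0.22 179.99] q6 -1.97
```

View pics/w19.png

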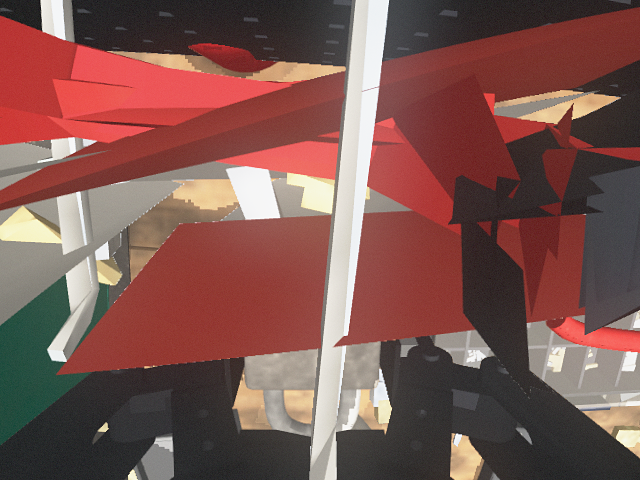

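View pics/s19.png

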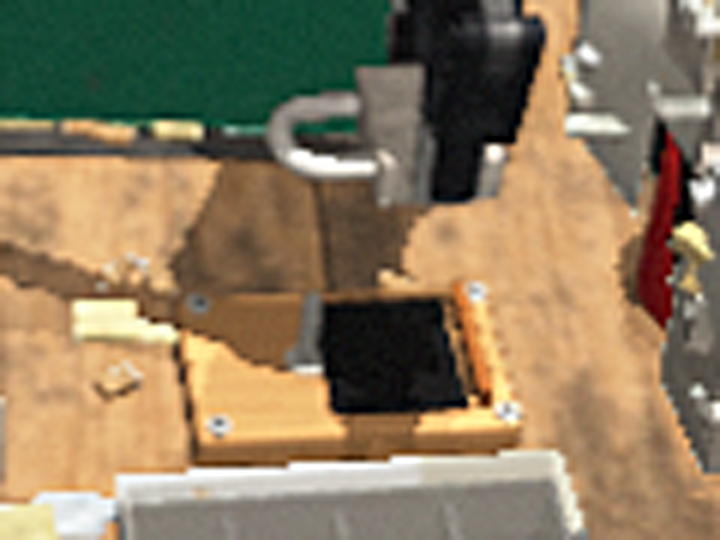

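```bash
python3 - <<'E'
from h import *
s=Cam("side"); s.crop(310,130,510,290,4,"s20.png"); t=Cam("top"); t.crop(280,100,420,220,5,"t20.png"); print(s.proj([[.70,-.22,.26],[.69,-.22,.19],[.6446,-.2189,.1165]]),t.proj([[.70,-.22,.26],[.69,-.22,.19],[.717,-.213,.258]]))
E
```

```text
[[429.08533449 207.70698642]
 [418.24007731 237.61230717]
 [390.6908208  265.45648752]] [[350.67280515 133.80706822]
 [348.92356894 150.50707502]
 [346.67425762 126.84765361]]
```

View pics/s20.png

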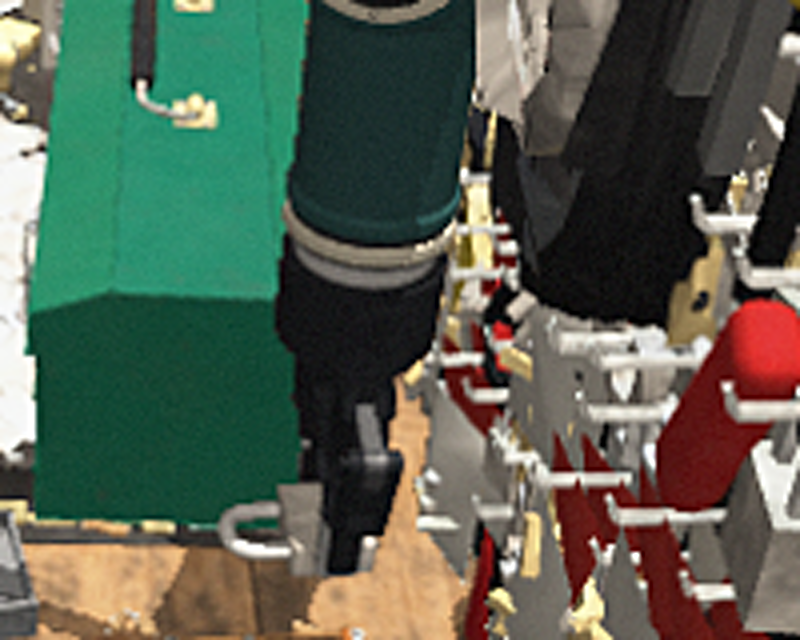

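View pics/t20.png

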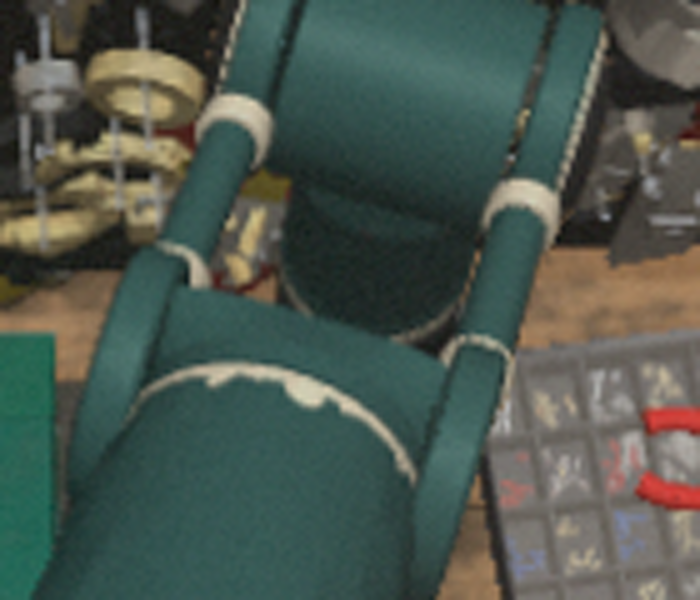

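```bash
python3 - <<'E'
import cv2
s=cv2.imread("pics/a_side.png"); cv2.imwrite("pics/as.png",cv2.resize(s[150:310,370:470],None,fx=6,fy=6,interpolation=cv2.INTER_CUBIC)[:,:])
t=cv2.imread("pics/a_top.png"); cv2.imwrite("pics/at.png",cv2.resize(t[70:190,290:420],None,fx=6,fy=6,interpolation=cv2.INTER_CUBIC))
E
cat > /dev/null
```

```text
(no output)
```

View pics/as.png

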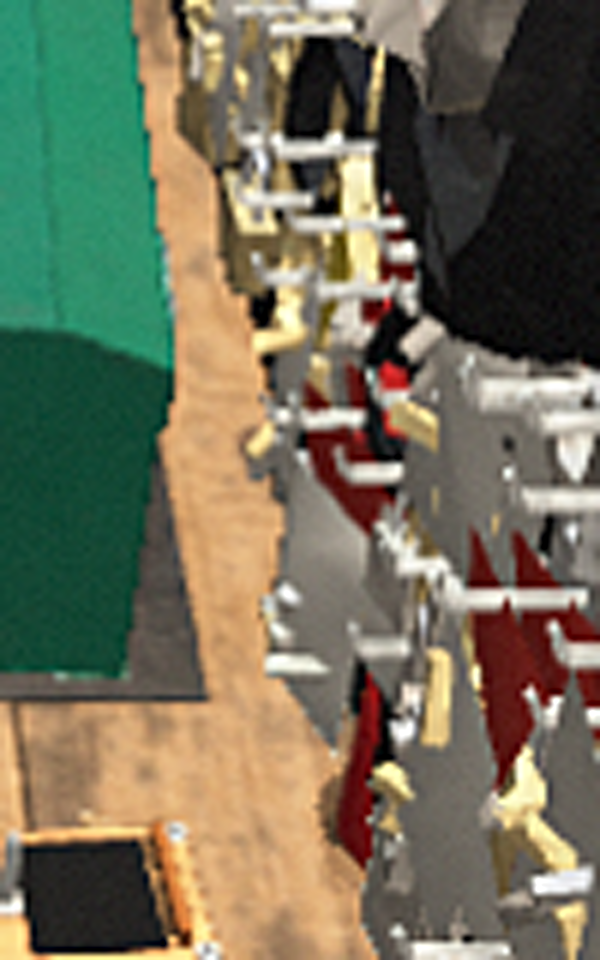

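View pics/at.png

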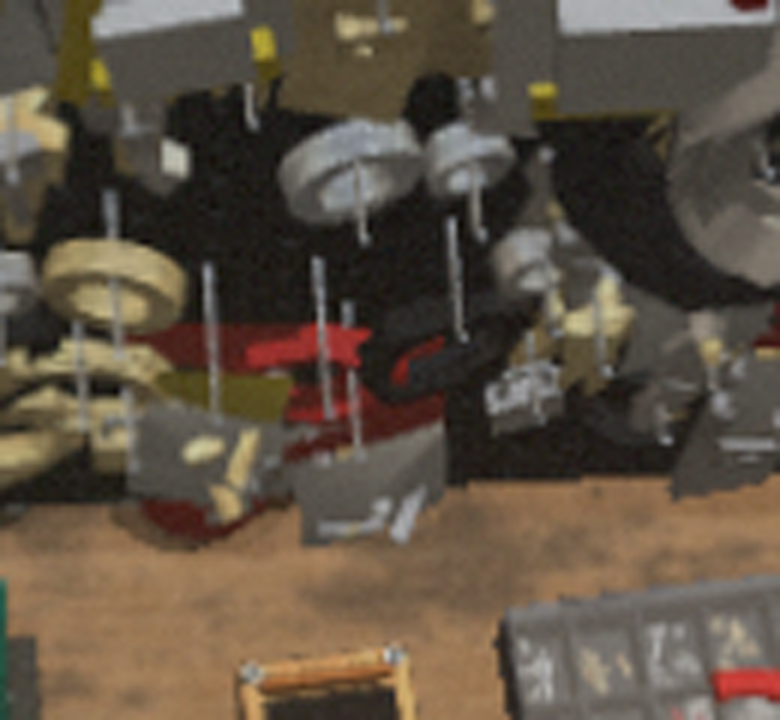

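```bash
python3 - <<'E'
from h import *
s=Cam("side");t=Cam("top")
T={'a':(345,139.3),'b':(349.7,146),'c':(325.5,138),'e':(352,160)}
S={'1':(415.5,219.5),'2':(426.7,227.5),'3':(428.5,257),'4':(413,195),'5':(423.5,199),'6':(415,253),'7':(421,187)}
for k,p in T.items():
    for m,q in S.items():
        P,e=tri(t,p,s,q)
        if e<.012: print(k,m,P.round(3),round(e,4))
E
```

```text
a 2 [ 0.707 -0.212  0.209] 0.0041
a 4 [ 0.675 -0.206  0.28 ] 0.0102
a 5 [ 0.688 -0.207  0.269] 0.0057
a 7 [ 0.679 -0.205  0.293] 0.0077
b 1 [ 0.681 -0.218  0.233] 0.0046
b 2 [ 0.697 -0.22   0.213] 0.011
b 3 [ 0.716 -0.227  0.147] 0.0018
b 4 [ 0.666 -0.214  0.282] 0.004
c 2 [ 0.721 -0.171  0.18 ] 0.01
c 5 [ 0.7   -0.168  0.244] 0.0007
c 7 [ 0.691 -0.166  0.27 ] 0.0029
e 6 [ 0.683 -0.228  0.157] 0.0074
```

```bash
python3 - <<'E'
from h import *
s=Cam("side");t=Cam("top")
for p in [(340,160.8),(340,148),(363,151.7),(364,140)]:
    for q in [(415,220),(416,263),(426,275),(415,253)]:
        P,e=tri(t,p,s,q); print(p,q,P.round(3),round(e,4))
st=bot.read_state();print(st["wrist_force"],st["joint_torque"].round(2))
E
```

```text
(340, 160.8) (415, 220) [ 0.672 -0.197  0.211] 0.0242
(340, 160.8) (416, 263) [ 0.698 -0.204  0.111] 0.0031
(340, 160.8) (426, 275) [ 0.717 -0.207  0.077] 0.0162
(340, 160.8) (415, 253) [ 0.691 -0.203  0.135] 0.0068
(340, 148) (415, 220) [ 0.685 -0.199  0.217] 0.0032
(340, 148) (416, 263) [ 0.711 -0.207  0.118] 0.0266
(340, 148) (426, 275) [ 0.73  -0.209  0.085] 0.0145
(340, 148) (415, 253) [ 0.703 -0.205  0.143] 0.0223
(363, 151.7) (415, 220) [ 0.668 -0.244  0.248] 0.0083
(363, 151.7) (416, 263) [ 0.691 -0.255  0.158] 0.0126
(363, 151.7) (426, 275) [ 0.709 -0.258  0.128] 0.0009
(363, 151.7) (415, 253) [ 0.685 -0.252  0.18 ] 0.0089
(364, 140) (415, 220) [ 0.678 -0.247  0.255] 0.0158
(364, 140) (416, 263) [ 0.702 -0.259  0.167] 0.0384
(364, 140) (426, 275) [ 0.72  -0.262  0.137] 0.0276
(364, 140) (415, 253) [ 0.695 -0.256  0.189] 0.0343
[ 0.12846876  0.7050682  -2.29161232] [-3.000e-02 -5.526e+01 -3.498e+01 -1.000e-02 -0.000e+00 -0.000e+00]
```

```bash
python3 - <<'E'
from h import *
s=Cam("side"); st=bot.read_state(); M=R.from_rotvec(st["tcp_rot"]).as_matrix()
q=lambda P:((s.proj(P)[0]-[320,240])*6).round(0)
for n,x,y,z in [("hole",-33.5,0,-5),("shackle end",-57,0,-5),("body back L",-25,25,-16),("body front",18,25,-16)]:
    print(n,q(st["tool_pos"]+M@np.array([x,y,z])/1000))
print("pin top/base",q([.6105,-.221,.05]),q([.6105,-.221,.018]))
# wrist edge
v=s.ray((425,184))[0]; k=(-.22-s.e[1])/v[1]; print("wrist edge",s.e+v*k)
s.crop(360,245,400,270,18,"s21.png")
E
```

```text
hole [325. 147.]
shackle end [256. 150.]
body back L [366. 172.]
body front [495. 167.]
pin top/base [308. 297.] [301. 360.]
wrist edge [ 0.68483176 -0.22        0.31038278]
```

View pics/s21.png

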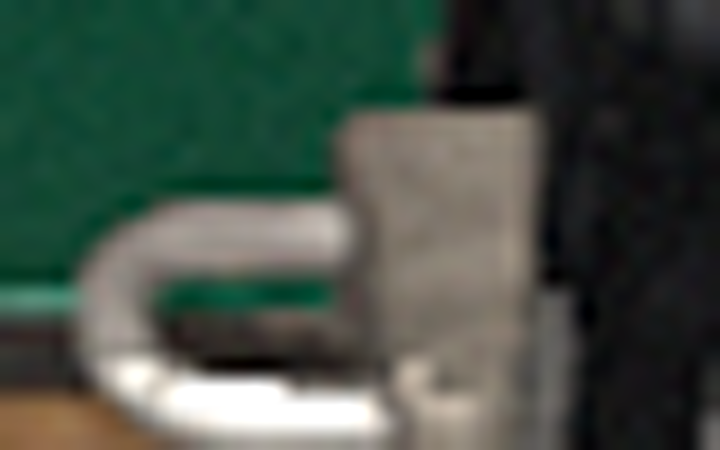

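Call:
servo_tool --plan '[[[-0.1,0,0,0,3,0],[-0.2,0,0,0,6,0],[-0.2,0,0.5,0,6,0],[-0.2,0,1.5,0,6,0],[-0.2,0,1.5,0,6,0],[-0.2,0,1.5,0,6,0]]]'

```text
time: 24.1
tool_pos: [0.6413, -0.2181, 0.0986]
tcp_rot: [-3.131, -0.121, -0.16]
wrist_force: [0.5, 0.7, -1.8]
width: 0.568
```

```bash
python3 - <<'E'
from h import *
w=Cam("wrist"); print(w.st["tool_pos"],w.st["wrist_force"],w.st["joint_torque"].round(2)); cv2.imwrite("pics/w22.png",w.img)
s=Cam("side"); s.crop(310,150,470,310,5,"s22.png")
print(R.from_rotvec(w.st["tcp_rot"]).as_matrix().round(3))
E
```

```text
[ 0.64134877 -0.21809313  0.09860538] [ 0.47178989  0.69752406 -1.7939257 ] [ -0.13 -52.46 -34.16   0.22  -0.54   0.  ]
[[ 0.992  0.077  0.102]
 [ 0.077 -0.997  0.008]
 [ 0.102  0.    -0.995]]
```

View pics/w22.png

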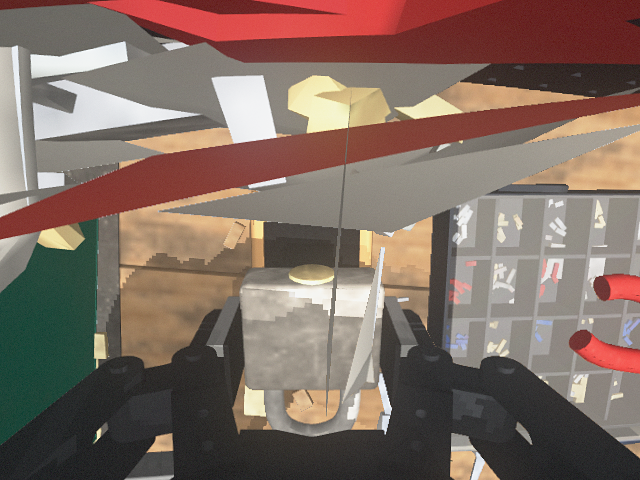

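View pics/s22.png

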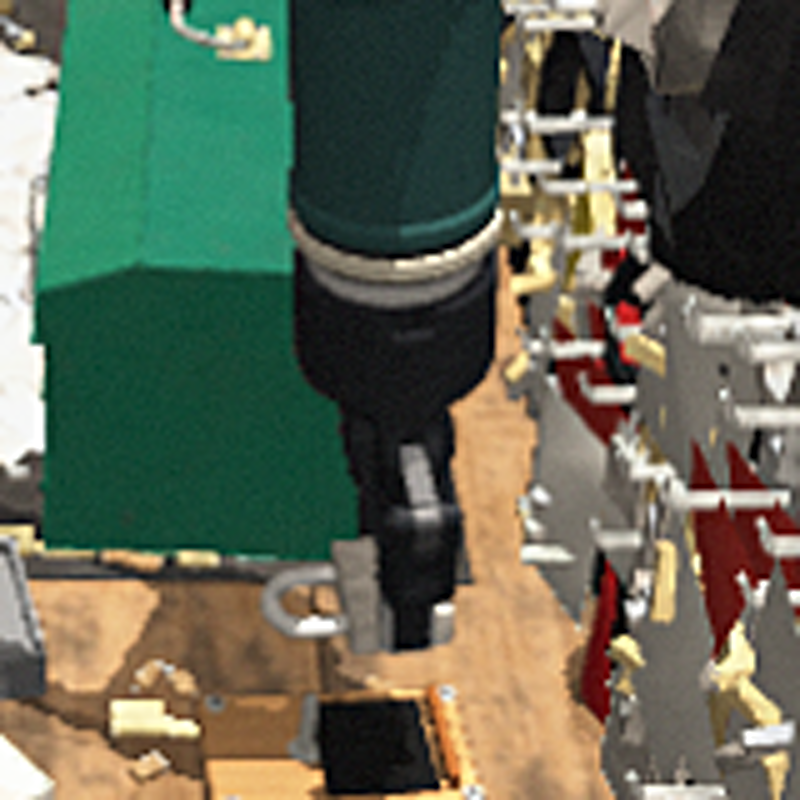

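Call:
servo_tool --plan '[[[0.1,0,1,0,0,0],[0,0,2,0,0,0],[-0.1,0,3,0,0,0],[-0.18,0,3.6,0,0,0],[-0.18,0,3.6,0,0,0],[-0.18,0,3.6,0,0,0]]]'

```text
time: 24.7
tool_pos: [0.6434, -0.2179, 0.0623]
tcp_rot: [-3.131, -0.121, -0.16]
wrist_force: [-0.3, -0.2, -0.8]
width: 0.57
```

```bash
python3 - <<'E'
from h import *
w=Cam("wrist"); print(w.st["tool_pos"],w.st["wrist_force"]); cv2.imwrite("pics/w23.png",w.img);w.crop(220,230,420,450,3,"w23z.png")
s=Cam("side"); s.crop(345,250,425,320,9,"s23.png")
st=w.st;M=R.from_rotvec(st["tcp_rot"]).as_matrix()
print(M.round(3)); print("hole",st["tool_pos"]+M@[-.0335,0,-.006])
E
```

```text
[ 0.64339929 -0.21793316  0.06234363] [-0.30941477 -0.23277536 -0.77798481]
[[ 0.992  0.077  0.102]
 [ 0.077 -0.997  0.008]
 [ 0.102 -0.    -0.995]]
hole [ 0.60956324 -0.22055536  0.06489229]
```

View pics/w23z.png

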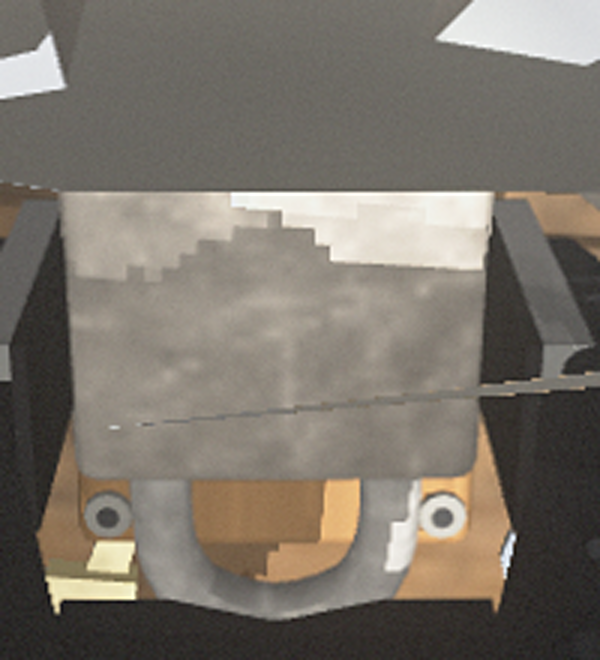

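View pics/s23.png

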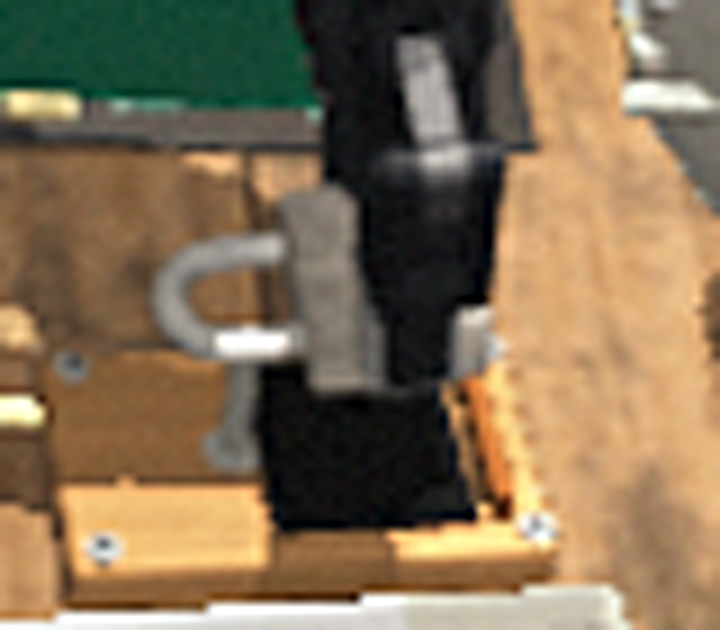

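Call:
servo_tool --plan '[[[0.1,0,0.6,0,0,0],[0.05,0,1.2,0,0,0],[-0.05,0,2,0,0,0],[-0.05,0,2,0,0,0],[-0.05,0,2,0,0,0]]]'

```text
time: 25.22
tool_pos: [0.6451, -0.2179, 0.0426]
tcp_rot: [-3.131, -0.121, -0.161]
wrist_force: [-0.3, 0.8, -1.4]
width: 0.571
```

```bash
python3 - <<'E'
from h import *
w=Cam("wrist"); print(w.st["tool_pos"],w.st["wrist_force"]); w.crop(220,230,420,450,3,"w24z.png")
s=Cam("side"); s.crop(345,250,425,320,9,"s24.png")
E
```

```text
[ 0.64507718 -0.21785996  0.04261207] [-0.32192083  0.78682819 -1.44610637]
```

View pics/s24.png

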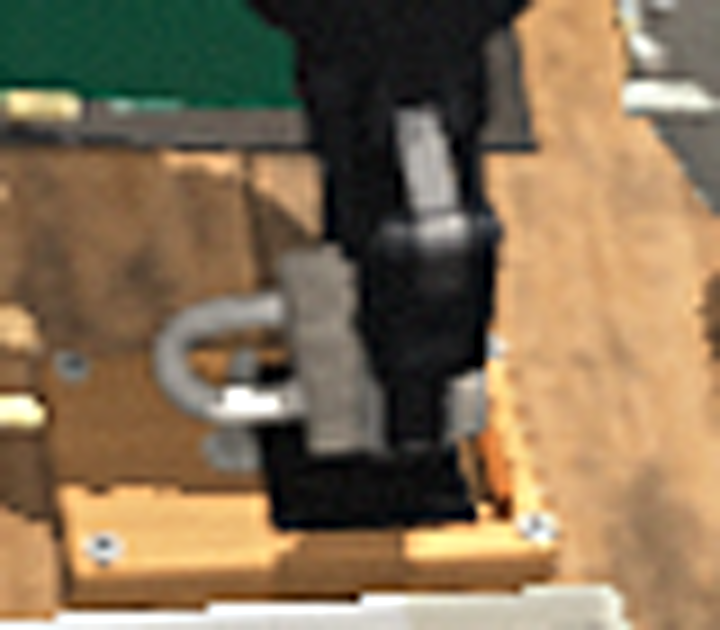

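View pics/w24z.png

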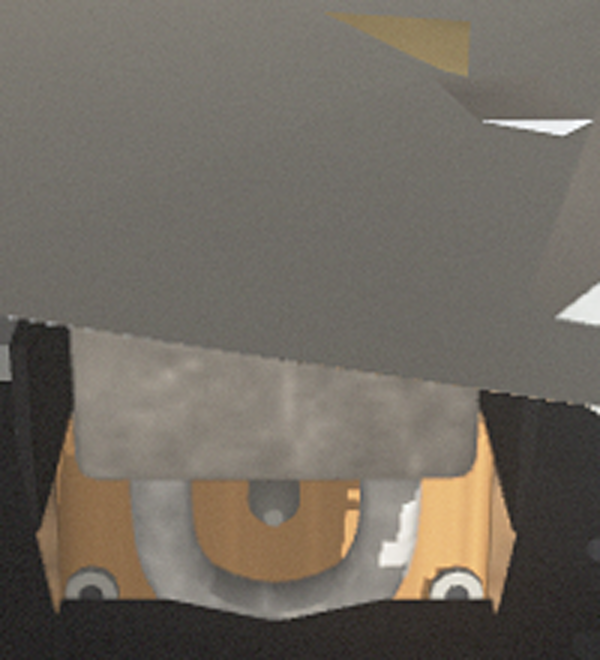

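Call:
servo_tool --plan '[[[-0.05,0,0.5,0,0,0],[-0.1,0,1,0,0,0],[-0.13,0,1.3,0,0,0],[-0.13,0,1.3,0,0,0],[-0.13,0,1.3,0,0,0]]]'

```text
time: 25.73
tool_pos: [0.6456, -0.2181, 0.0301]
tcp_rot: [-3.132, -0.121, -0.162]
wrist_force: [0.0, 0.8, -2.1]
width: 0.571
```

```bash
python3 - <<'E'
from h import *
w=Cam("wrist"); print(w.st["tool_pos"],w.st["wrist_force"]); w.crop(220,230,420,450,3,"w25z.png")
s=Cam("side"); s.crop(345,250,425,320,9,"s25.png")
E
```

```text
[ 0.64564067 -0.21810455  0.03009336] [ 0.01599701  0.77783001 -2.07777858]
```

View pics/s25.png

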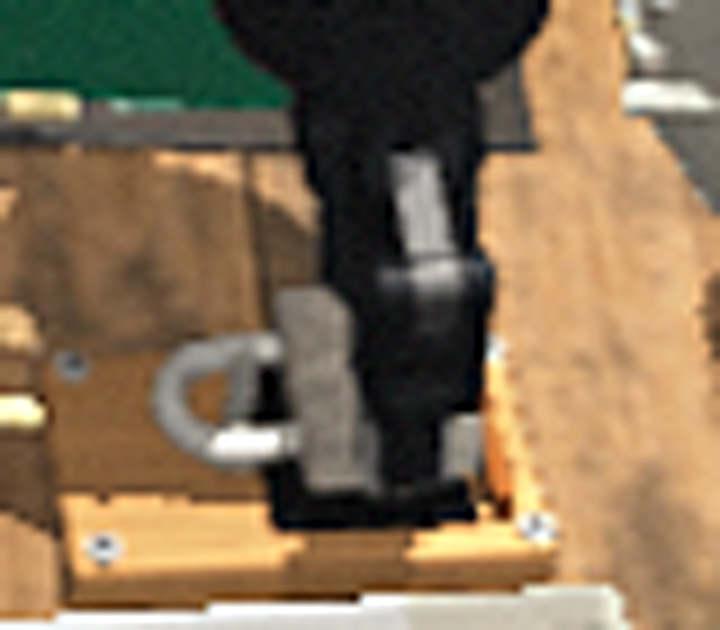

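View pics/w25z.png

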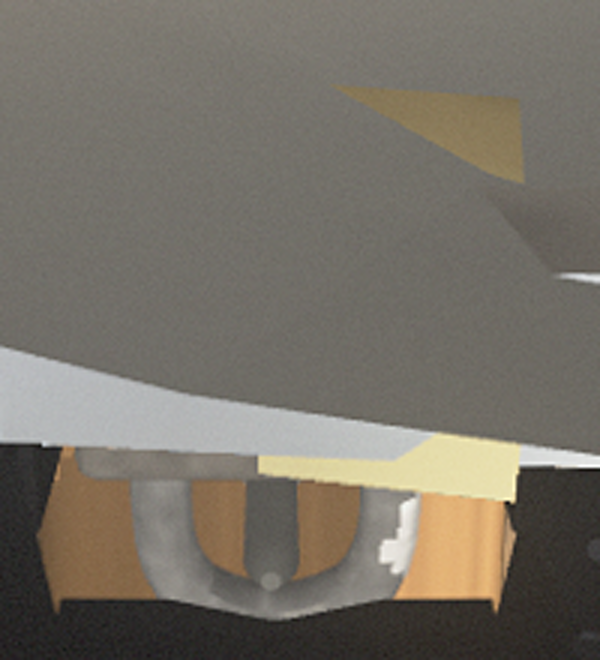

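Call:
servo_tool --plan '[[[-0.02,0,0.25,0,0,0],[-0.05,0,0.5,0,0,0],[-0.05,0,0.5,0,0,0],[-0.05,0,0.5,0,0,0]]]'

```text
time: 26.17
tool_pos: [0.6459, -0.2182, 0.0254]
tcp_rot: [-3.132, -0.121, -0.163]
wrist_force: [0.8, 0.2, -2.1]
width: 0.566
```

Call:
servo_tool --plan '[[[-0.02,0,0.15,0,0,0],[-0.03,0,0.3,0,0,0],[-0.03,0,0.3,0,0,0],[-0.03,0,0.3,0,0,0]]]'

```text
time: 26.5
tool_pos: [0.6462, -0.2183, 0.0227]
tcp_rot: [-3.132, -0.121, -0.164]
wrist_force: [-1.2, 0.4, 0.4]
width: 0.568
```

Call:
servo_tool --plan '[[[0,0,0,0,0,0],[0,0,0,0,0,0],[0,0,0,0,0,0],[0,0,0,0,0,0],[0,0,0,0,0,0]]]' --claw 6.4

```text
time: 26.92
tool_pos: [0.6463, -0.2183, 0.0228]
tcp_rot: [-3.132, -0.121, -0.164]
wrist_force: [-0.3, 0.4, -0.1]
width: 0.751
```

```bash
python3 - <<'E'
from h import *
w=Cam("wrist"); print(w.st["tool_pos"],w.st["wrist_force"],w.st["width"]); w.crop(220,230,420,450,3,"w26z.png")
s=Cam("side"); s.crop(345,250,425,320,9,"s26.png")
E
```

```text
[ 0.6462547  -0.21830363  0.0227875 ] [-0.34683103  0.44566374 -0.06620245] 0.7509527542129585
```

View pics/s26.png

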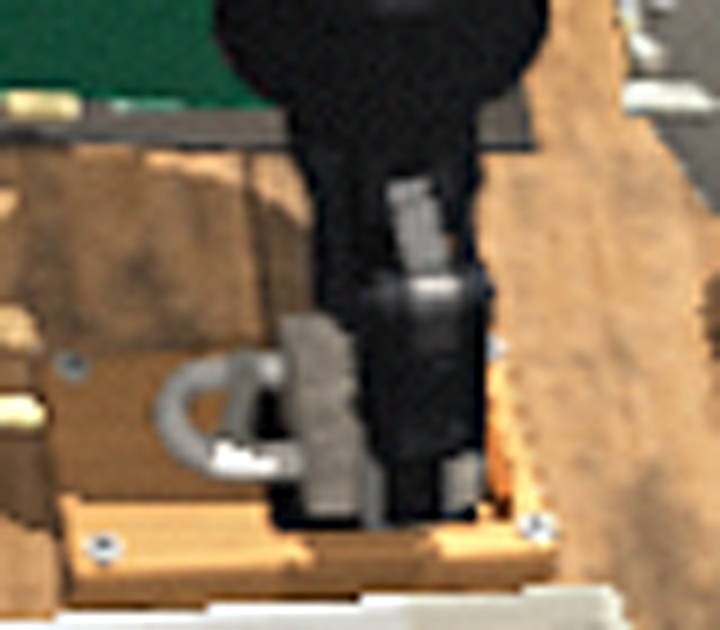

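Released. Retreat straight back and up along the tool axis.

Call:
servo_tool --plan '[[[0,0,-1.5,0,0,0],[0,0,-4,0,0,0],[0,0,-8,0,0,0],[-1,0,-12,0,-3,0],[-6,0,-15,0,-6,0],[-10,0,-16,0,-6,0],[-10,0,-16,0,-6,0],[-10,0,-16,0,-6,0]]]'

```text
time: 27.68
tool_pos: [0.5282, -0.2276, 0.1743]
tcp_rot: [3.137, 0.119, 0.002]
wrist_force: [0.4, -0.4, 0.1]
width: 0.748
```

```bash
python3 - <<'E'
from h import *
w=Cam("wrist"); print(w.st["tool_pos"],w.st["wrist_force"],w.st["width"]); cv2.imwrite("pics/w27.png",w.img)
s=Cam("side"); s.crop(345,250,425,320,9,"s27.png")
E
```

```text
[ 0.52821875 -0.22761187  0.17427636] [ 0.39646174 -0.37725302  0.05926044] 0.747804112960971
```

View pics/s27.png

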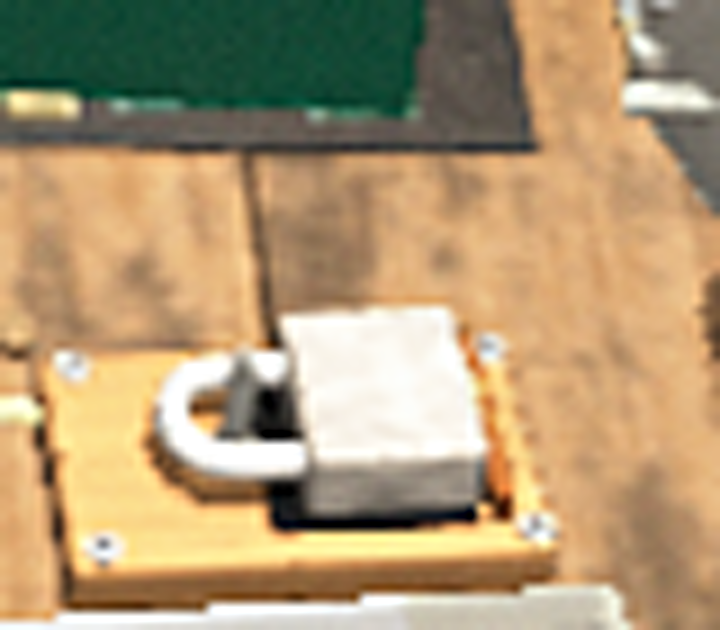

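View pics/w27.png

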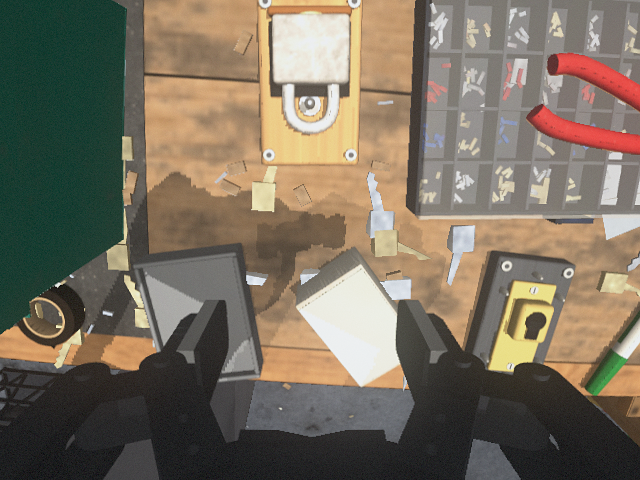

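```bash
python3 - <<'E'
from h import *
w=Cam("wrist"); P=w.plane([(272,14),(350,12),(350,82),(273,83)],.039); print("pad",P.round(4),P.mean(0)); a=np.radians(4.4); u=np.array([np.cos(a),np.sin(a)]); c=P.mean(0)[:2]-.0155*u
print("origin",c,"pin tip",w.plane([(310,101)],.05), w.plane([(310,104)],.019))
pin=np.array([.611,-.221]); d=c-(pin+.0145*u); print("err along/across",d@u,d@[-u[1],u[0]])
toolmove([.435,-.285,.19],np.radians(-50))
E
```

```text
pad [[ 0.6659 -0.1933  0.039 ]
 [ 0.6708 -0.2418  0.039 ]
 [ 0.629  -0.2458  0.039 ]
 [ 0.6246 -0.1962  0.039 ]] [ 0.64758409 -0.21929811  0.039     ]
origin [ 0.63212977 -0.22048726] pin tip [[ 0.61474975 -0.22099329  0.05      ]] [[ 0.6139955  -0.22099696  0.019     ]]
err along/across 0.00660683419256096 -0.0011098249332187151
shift cm [-10.02   5.02  -1.78] turn deg [  0.12  -0.06 -35.6 ] q6 0.29
```

Call:
servo_tool --plan '[[[-4,2,-1.8,0,0,-10],[-8,4,-1.8,0,0,-20],[-10,5,-1.8,0,0,-35.6],[-10,5,-1.8,0,0,-35.6],[-10,5,-1.8,0,0,-35.6],[-10,5,-1.8,0,0,-35.6],[-10,5,-1.8,0,0,-35.6],[-10,5,-1.8,0,0,-35.6]]]' --claw 8.3

```text
time: 28.5
tool_pos: [0.4359, -0.2846, 0.1899]
tcp_rot: [2.952, 1.071, 0.002]
wrist_force: [0.6, -1.3, 0.4]
width: 0.972
```

```bash
python3 - <<'E'
from h import *
w=Cam("wrist"); print(w.st["tool_pos"],w.st["width"],w.st["joint_vel"].round(2)); cv2.imwrite("pics/w28.png",w.img)
E
```

```text
[ 0.43591566 -0.28462281  0.18987816] 0.9722202488886934 [ 0.01 -0.    0.   -0.   -0.   -0.01]
```

View pics/w28.png

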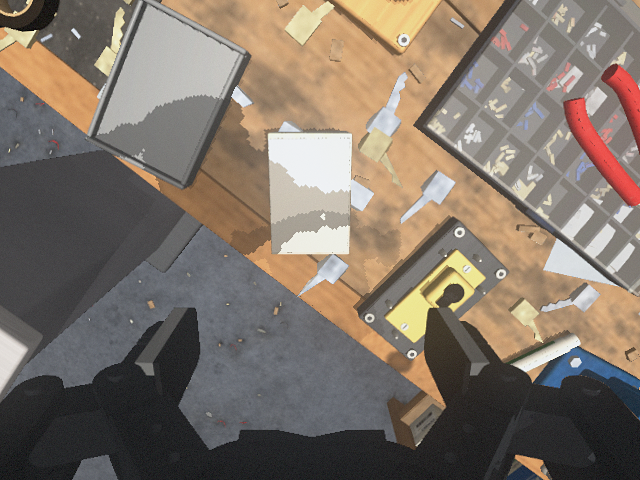

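```bash
python3 - <<'E'
from h import *
w=Cam("wrist"); w.crop(80,0,260,195,4,"w28t.png"); ang=lambda v:np.degrees(np.arctan2(v[1],v[0])).round(1)
B=w.plane([(267.5,133.5),(352,132),(350.5,254.5),(271,253.5)],.042)
print("box",B.mean(0),[np.linalg.norm(B[i]-B[i-1]).round(4) for i in range(4)],ang(B[0]-B[3]),ang(B[1]-B[2]),ang(B[1]-B[0]),ang(B[2]-B[3]))
toolmove([*B.mean(0)[:2],.10],np.radians(-50.4)); toolmove([*B.mean(0)[:2],.012],np.radians(-50.4))
E
```

```text
box [ 0.44999421 -0.27237737  0.042     ] [np.float64(0.0886), np.float64(0.0591), np.float64(0.0905), np.float64(0.0604)] 39.9 40.7 -49.1 -50.9
shift cm [ 1.87 -0.03  8.99] turn deg [ 0.1  -0.02  0.35] q6 0.34
shift cm [ 1.87 -0.05 17.79] turn deg [ 0.1  -0.02  0.35] q6 0.34
```

View pics/w28t.png

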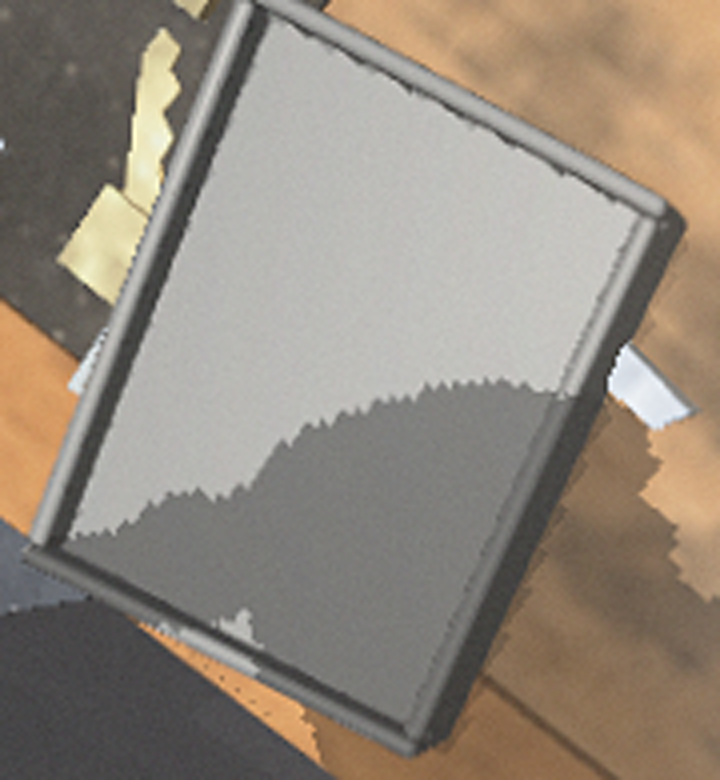

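```bash
python3 - <<'E'
from h import *
w=Cam("wrist"); ang=lambda v:np.degrees(np.arctan2(v[1],v[0])).round(1)
P=w.plane(np.array([(243,-4),(676,205),(420,750),(27,548)])/4+[80,0],.026)
print(P.round(4),P.mean(0),[np.linalg.norm(P[i]-P[i-1]).round(4) for i in range(4)],ang(P[0]-P[3]),ang(P[1]-P[2]),ang(P[0]-P[1])-90,ang(P[3]-P[2])-90)
E
```

```text
[[ 0.479  -0.0943  0.026 ]
 [ 0.4994 -0.1746  0.026 ]
 [ 0.3909 -0.1961  0.026 ]
 [ 0.3744 -0.1154  0.026 ]] [ 0.43591739 -0.14509935  0.026     ] [np.float64(0.1068), np.float64(0.0828), np.float64(0.1106), np.float64(0.0823)] 11.4 11.2 14.200000000000003 11.599999999999994
```

Call:
servo_tool --plan '[[[1,0,4,0,0,0.3],[1.85,-0.1,8,0.1,0,0.3],[1.85,-0.1,11,0.1,0,0.3],[1.85,-0.1,14,0.1,0,0.3],[1.85,-0.1,16.5,0.1,0,0.3],[1.85,-0.1,17.6,0.1,0,0.3],[1.85,-0.1,17.6,0.1,0,0.3],[1.85,-0.1,17.6,0.1,0,0.3],[1.85,-0.1,17.6,0.1,0,0.3]]]'

```text
time: 29.4
tool_pos: [0.451, -0.273, 0.0157]
tcp_rot: [2.953, 1.065, 0.003]
wrist_force: [0.3, -0.1, -0.9]
width: 0.973
```

Call:
servo_tool --plan '[[[0,0,0,0,0,0],[0,0,0,0,0,0],[0,0,0,0,0,0],[0,0,0,0,0,0],[0,0,0,0,0,0],[0,0,0,0,0,0]]]' --claw 5 --grip_force 40

```text
time: 29.9
tool_pos: [0.4529, -0.2743, 0.0181]
tcp_rot: [2.95, 1.063, 0.008]
wrist_force: [-1.0, 0.8, 7.0]
width: 0.695
```

Call:
servo_tool --plan '[[[0,0,-1,0,0,0],[0,0,-2,0,0,0],[0,0,-4,0,0,0],[0,0,-8,0,0,0],[0,0,-11,0,0,0],[0,0,-11,0,0,0],[0,0,-11,0,0,0]]]'

```text
time: 30.48
tool_pos: [0.4542, -0.2752, 0.132]
tcp_rot: [2.944, 1.061, 0.014]
wrist_force: [-0.0, 0.4, -0.7]
width: 0.695
```

```bash
python3 - <<'E'
from h import *
w=Cam("wrist"); print(w.st["tool_pos"],w.st["wrist_force"],w.st["width"],w.st["joint_vel"].round(2)); cv2.imwrite("pics/w29.png",w.img)
s=Cam("side"); s.crop(240,220,360,330,6,"s29.png")
E
```

```text
[ 0.45421128 -0.27524226  0.13200375] [-0.04031497  0.4447434  -0.67859919] 0.694552730883013 [ 0.    0.04  0.06 -0.   -0.01  0.  ]
```

View pics/w29.png

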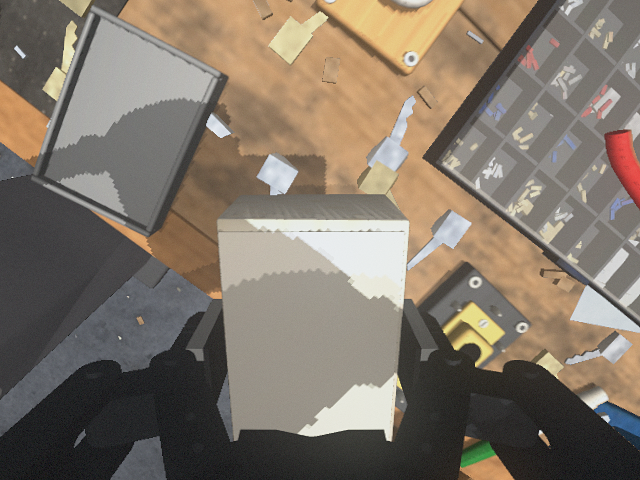

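View pics/s29.png

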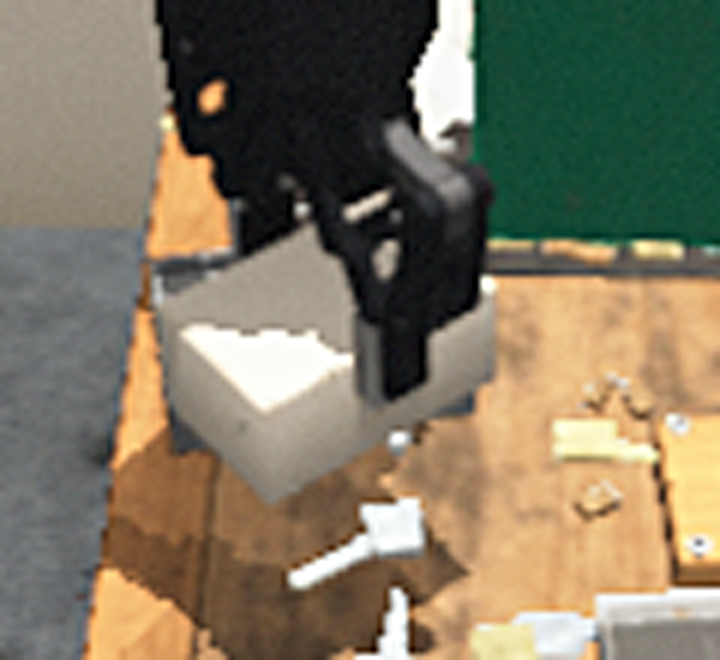

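```bash
python3 - <<'E'
from h import *
toolmove([.4372,-.145,.085],np.radians(-78.7))
E
```

```text
shift cm [  7.08 -10.85   4.25] turn deg [ 0.37 -0.24 28.35] q6 1.05
shift cm [  7.08 -10.85   4.25] turn deg [   0.32    0.5  -151.65] q6 -2.09
```

Call:
servo_tool --plan '[[[2,-3,0,0,0,7],[4,-6,0,0,0,14],[6,-9,0,0.4,-0.2,21],[7.1,-10.9,0.5,0.4,-0.2,28.3],[7.1,-10.9,2,0.4,-0.2,28.3],[7.1,-10.9,4.2,0.4,-0.2,28.3],[7.1,-10.9,4.2,0.4,-0.2,28.3],[7.1,-10.9,4.2,0.4,-0.2,28.3],[7.1,-10.9,4.2,0.4,-0.2,28.3],[7.1,-10.9,4.2,0.4,-0.2,28.3]]]'

```text
time: 31.42
tool_pos: [0.4376, -0.145, 0.0862]
tcp_rot: [-3.126, -0.31, -0.002]
wrist_force: [-0.1, -0.3, 0.8]
width: 0.695
```

```bash
python3 - <<'E'
from h import *
w=Cam("wrist"); print(w.st["tool_pos"],w.st["wrist_force"],w.st["joint_vel"].round(2)); cv2.imwrite("pics/w30.png",w.img)
s=Cam("side"); s.crop(240,220,360,330,6,"s30.png")
toolmove([.4372,-.145,.04],np.radians(-78.7))
E
```

```text
[ 0.43756298 -0.14496311  0.0861601 ] [-0.14504362 -0.25356652  0.82546513] [-0.   -0.01 -0.01 -0.   -0.   -0.  ]
shift cm [-0.07 -0.02  4.65] turn deg [ 0.01 -0.11  0.02] q6 1.05
shift cm [-0.07 -0.02  4.65] turn deg [ 1.7000e-01  2.0000e-02 -1.7998e+02] q6 -2.09
```

View pics/w30.png

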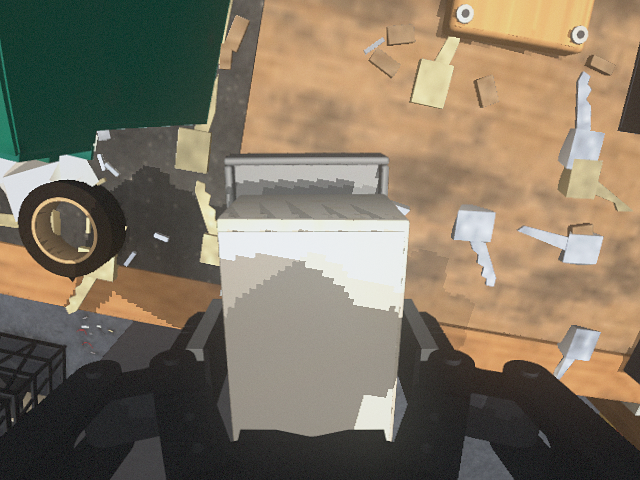

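View pics/s30.png

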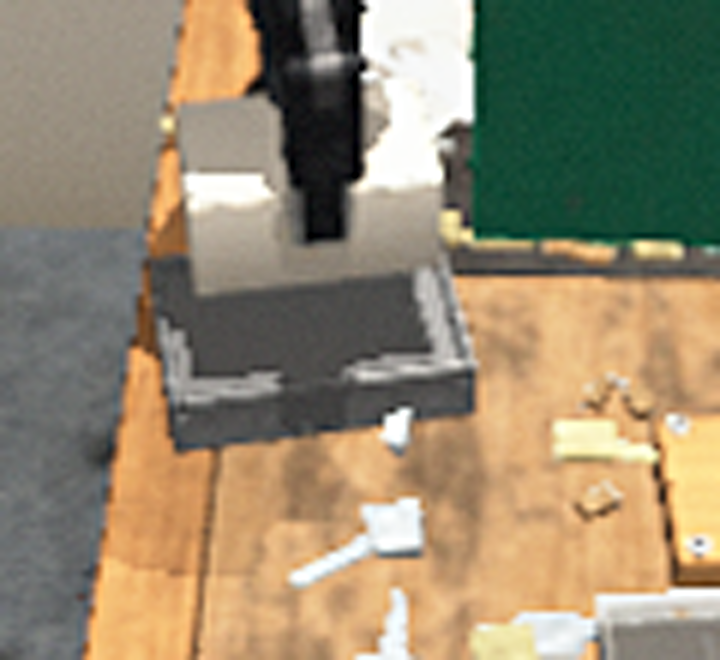

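```bash
python3 - <<'E'
from h import *
w=Cam("wrist");R0=R.from_rotvec(w.st["tcp_rot"]); T=w.st["tool_pos"]
print((R0.inv().apply(w.plane([(225,157),(388,155)],.026)-T)*1000).round(1))
zt=T[2]-.0181+.042
print((R0.inv().apply(w.plane([(219,222),(408,222),(232,437),(394,437)],zt)-T)*1000).round(1))
E
```

```text
[[ 55.1 -42.4  60.6]
 [ 56.   38.7  60.6]]
[[ 43.3 -27.4 -23.8]
 [ 43.3  30.  -23.8]
 [-38.3 -28.7 -24. ]
 [-38.3  31.1 -24. ]]
```

Call:
servo_tool --plan '[[[0,-0.3,1,0,0,0],[0,-0.3,2.5,0,0,0],[0,-0.3,3.8,0,0,0],[0,-0.3,4.5,0,0,0],[0,-0.3,4.5,0,0,0],[0,-0.3,4.5,0,0,0],[0,-0.3,4.5,0,0,0]]]'

```text
time: 32.15
tool_pos: [0.4378, -0.1423, 0.042]
tcp_rot: [3.126, 0.31, 0.004]
wrist_force: [0.4, 0.1, -0.6]
width: 0.695
```

```bash
python3 - <<'E'
from h import *
w=Cam("wrist"); print(w.st["tool_pos"],w.st["wrist_force"]); w.crop(180,120,450,330,2.8,"w31.png")
s=Cam("side"); s.crop(240,220,360,330,6,"s31.png")
E
```

```text
[ 0.43783747 -0.14230873  0.04195172] [ 0.38481073  0.09886157 -0.63014285]
```

View pics/w31.png

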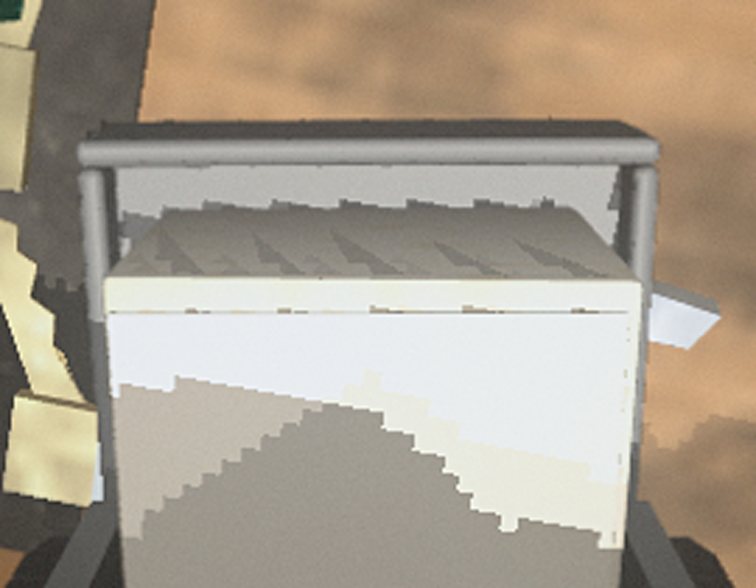

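View pics/s31.png

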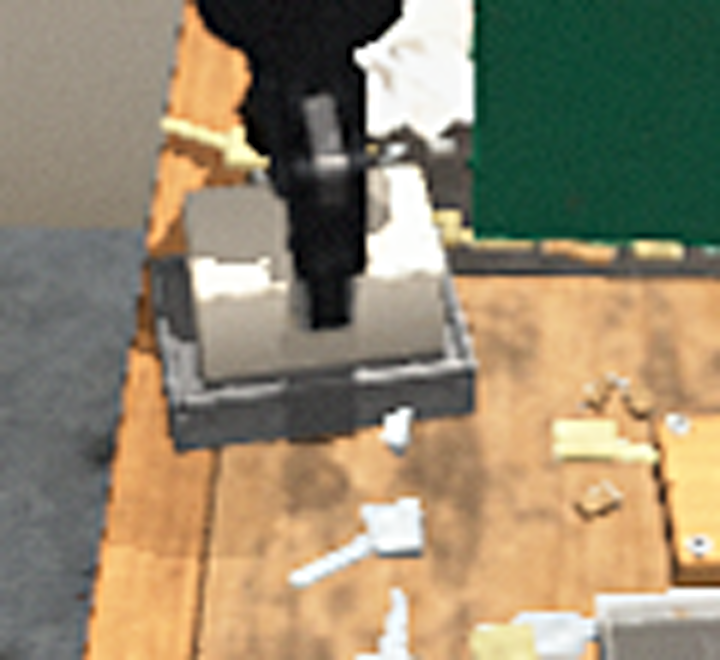

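Call:
servo_tool --plan '[[[0,0,0.3,0,0,0],[0,0,0.55,0,0,0],[0,0,0.55,0,0,0],[0,0,0.55,0,0,0]]]'

```text
time: 32.58
tool_pos: [0.438, -0.1423, 0.0367]
tcp_rot: [3.126, 0.31, 0.005]
wrist_force: [-0.5, -0.2, -0.5]
width: 0.696
```

Call:
servo_tool --plan '[[[0,0,0.1,0,0,0],[0,0,0.1,0,0,0],[0,0,0.1,0,0,0]]]'

```text
time: 32.83
tool_pos: [0.4382, -0.1424, 0.0363]
tcp_rot: [3.126, 0.31, 0.005]
wrist_force: [-1.8, 1.6, 5.9]
width: 0.695
```

Contact at the expected height; release and back off upward.

Call:
servo_tool --plan '[[[0,0,0,0,0,0],[0,0,0,0,0,0],[0,0,0,0,0,0],[0,0,0,0,0,0],[0,0,0,0,0,0]]]' --claw 7.6

```text
time: 33.25
tool_pos: [0.4381, -0.1424, 0.0361]
tcp_rot: [3.126, 0.31, 0.005]
wrist_force: [0.5, 0.3, -0.5]
width: 0.892
```

Call:
servo_tool --plan '[[[0,0,-1,0,0,0],[0,0,-3,0,0,0],[0,0,-7,0,0,0],[0,0,-11,0,0,0],[-3,0,-15,0,0,0],[-3,0,-18,0,0,0],[-3,0,-18,0,0,0],[-3,0,-18,0,0,0],[-3,0,-18,0,0,0]]]'

```text
time: 34.0
tool_pos: [0.4081, -0.1482, 0.2165]
tcp_rot: [3.125, 0.309, 0.007]
wrist_force: [0.2, 1.1, -0.7]
width: 0.889
```

```bash
python3 - <<'E'
from h import *
w=Cam("wrist"); print(w.st["time"],w.st["tool_pos"],w.st["wrist_force"],w.st["width"]); cv2.imwrite("pics/w32.png",w.img)
s=Cam("side"); s.crop(230,150,430,400,3,"s32.png")
t=Cam("top"); cv2.imwrite("pics/t32.png",t.img)
E
```

```text
34.0 [ 0.40806263 -0.14820807  0.2165477 ] [ 0.15144184  1.11976312 -0.66707099] 0.8893445635398605
```

View pics/w32.png

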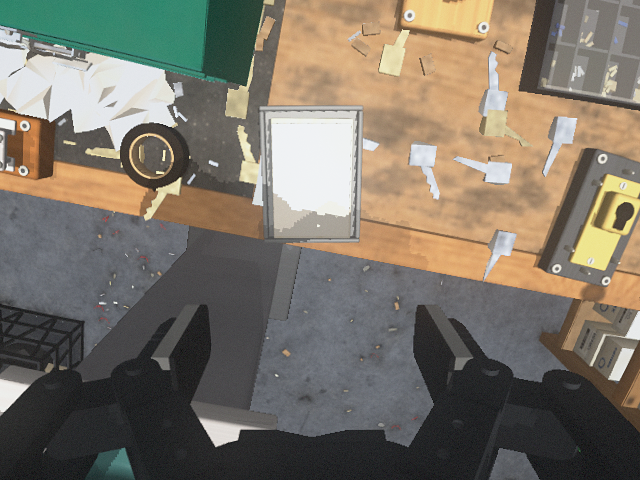

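View pics/s32.png

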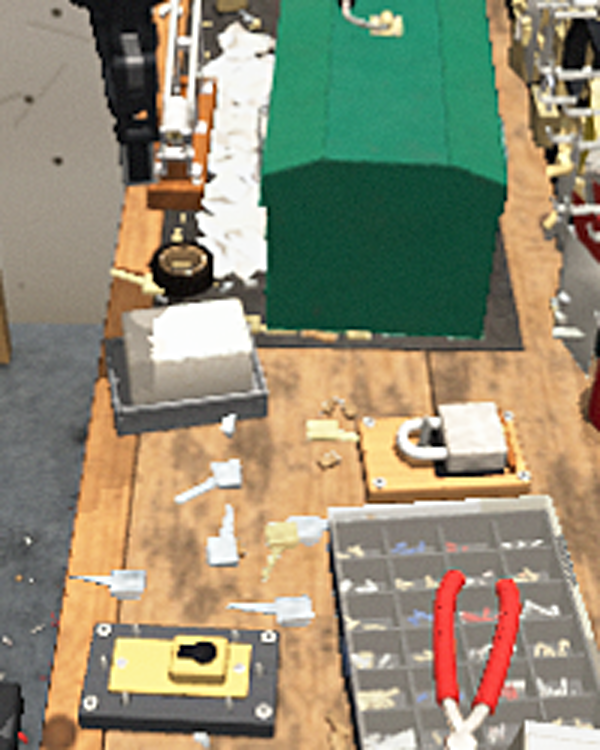

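```bash
python3 - <<'E'
from workcell import bot, finish_job
print(bot.read_state()["joint_vel"].round(3)); print(finish_job())
E
```

```text
[ 0.002  0.007  0.001  0.001 -0.     0.001]
the job is handed in; nothing more can be done
None
```

I took the pile apart from the top down and put all four things in place, one at a time. I handed the job in at about 34 s of the 104 s allowed; no verdict came back.

- **Cylinder:** It rolled about 7° in the jaws as they closed. I tilted the tool to bring the fin upright, then let go over the rods. The side and top views show it against the fork, keyhole downhill. The keyhole was within 1–2 px of where it should appear.
- **Guard plate:** It lies flat between the six dowels, block up. The plate's centre and the dowels' centre agree within about 1–2 px. While the plate was held, the reading of its height disagreed with the grasp height by about 4 mm, so I set it down using the views and small steps.
- **Padlock:** It lies flat on the pad with the pin in the shackle. I measured its offset along the stand as 3.3 mm against the pin in the same view, and 6.6 mm against my earlier pin position. I took the smaller figure; the pin's clearance in the shackle allows only about 5 mm. Hanging tools stood close to the gripper there, so I lowered it tilted 6°, and no contact force showed.
- **Box:** It stands flat inside the tray walls. It touched the tray floor at the expected height, and I then let go.

In the last views the tape roll and pliers look unmoved, though I did not measure them. The gripper is clear of everything and the wrist force is near zero.

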